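Square up a batch of bolts in the cradle

TASK

The retaining bar is parked across the two end supports of the bolt cradle: lift it off and set it aside, lay every bolt-and-nut set from the table into a slot of its own in the cradle, heads towards the stop fence, then lay the bar across the two supports again, above the bolts. With the bar on, push the spring-loaded slide all the way to its end so that it squares the bolts up against the fence, and let go of it so that it snaps back home by itself. Leave the bolts and the bar in place, and leave the mug and the spanner where they are.

Things in the scene. Friction and masses are not known exactly. Their poses are not given: they have to be found in the camera images.
- cradle: Fixed squaring cradle on a grey base plate. Origin on the table; base reaches x -120 to +70 mm, y -150 to +150 mm, z 0 to 10 mm. Four slots run along its x axis. On the +x side is the stop fence, to which the bolt heads must point; on the -x side the spring-return slide. Between the two rows of saddles (x -21 to +21 mm) fingers have free space down to z = 12 mm.
- slot0 (a point): Middle of a slot (cradle y = -96 mm), where a loaded shank's axis lies, 33 mm above the table. The slot is two V saddles (90 degrees, 8 mm thick) centred 25 mm to either side along the cradle's x, 44 mm wide at their tops, z = 44 mm; a shank let go within 12 mm sideways slides in. A bolt fits with its origin within 10 mm of this point along x: head beyond the +x saddle, nut beyond the -x one.
- slot1 (a point): Middle of a slot (cradle y = -32 mm), where a loaded shank's axis lies, 33 mm above the table. The slot is two V saddles (90 degrees, 8 mm thick) centred 25 mm to either side along the cradle's x, 44 mm wide at their tops, z = 44 mm; a shank let go within 12 mm sideways slides in. A bolt fits with its origin within 10 mm of this point along x: head beyond the +x saddle, nut beyond the -x one.
- slot2 (a point): Middle of a slot (cradle y = 32 mm), where a loaded shank's axis lies, 33 mm above the table. The slot is two V saddles (90 degrees, 8 mm thick) centred 25 mm to either side along the cradle's x, 44 mm wide at their tops, z = 44 mm; a shank let go within 12 mm sideways slides in. A bolt fits with its origin within 10 mm of this point along x: head beyond the +x saddle, nut beyond the -x one.
- slot3 (a point): Middle of a slot (cradle y = 96 mm), where a loaded shank's axis lies, 33 mm above the table. The slot is two V saddles (90 degrees, 8 mm thick) centred 25 mm to either side along the cradle's x, 44 mm wide at their tops, z = 44 mm; a shank let go within 12 mm sideways slides in. A bolt fits with its origin within 10 mm of this point along x: head beyond the +x saddle, nut beyond the -x one.
- fence (a point): Middle of the stop fence's inner face, 60 mm along +x from the cradle's origin, 33 mm above the table; fence 236 mm wide, 6 mm thick, z 10 to 42 mm. A bolt whose head touches it has its origin 10 mm past the slot's middle towards the fence.
- seat0 (a point): Middle of the seat of the bar support at the cradle's -y end (y = -135 mm, x = 0), 48 mm above the table. Support 60 mm along x, 24 mm along y; lips on its two x sides slope outwards, about 31 mm apart at the seat and 46 mm at their tops (z = 62 mm). The bar's underside rests here, the bar along the cradle's y, centred between both seats, clear above the bolts.
- seat1 (a point): Middle of the seat of the bar support at the cradle's +y end (y = +135 mm, x = 0), 48 mm above the table. Support 60 mm along x, 24 mm along y; lips on its two x sides slope outwards, about 31 mm apart at the seat and 46 mm at their tops (z = 62 mm). The bar's underside rests here, the bar along the cradle's y, centred between both seats, clear above the bolts.
- slide (a joint): Travel of the spring-return slide, 0 = home, 0.035 m = its end; it moves along the cradle's +x, towards the fence. Its crossbar, spanning all slots (face at cradle x = -95 mm when home), pushes the bolt ends. The spring pushes back with 2.5 N at home, 6 N at the end; each bolt that it shoves adds about 2 N. Let go, it returns by itself in under 0.3 s.
- tab (a point): Centre of the top edge of the slide's black upright tab, on the cradle's middle line; moves with the slide. Tab 10 mm along the cradle's x, 36 mm along its y, top at z = 100 mm, free-standing down to the crossbar's top at z = 42 mm. With the slide home it is at x = -99, y = 0 in the cradle's frame.
- bar: Loose retaining bar, flat steel 24 x 300 x 10 mm, long along its own y, 0.35 kg, with a black grip block mid-top, 20 mm (x) x 50 mm (y), from 10 to 34 mm above the underside. Origin at the centre of its underside; symmetrical end for end. Parked on the cradle's supports at the start. The table left of the cradle, around x = 0.48, y = 0.39 m, is clear for it, lying along x.
- bolt0: Brass-coloured hex bolt with a steel nut, 0.22 kg, 117 mm long; absent in some starts. Origin on its axis at the middle of the bare shank; +x points to the head. Shank 16 mm diameter, bare from x = -40 to +40 mm; hex head (24 mm across flats) from x = +40 to +50; like hex nut from -53 to -40; thread end at -67 (14 mm past the nut). Lies level, axis 12 mm above the table.
- bolt1: Brass-coloured hex bolt with a steel nut, 0.22 kg, 117 mm long; absent in some starts. Origin on its axis at the middle of the bare shank; +x points to the head. Shank 16 mm diameter, bare from x = -40 to +40 mm; hex head (24 mm across flats) from x = +40 to +50; like hex nut from -53 to -40; thread end at -67 (14 mm past the nut). Lies level, axis 12 mm above the table.
- bolt2: Brass-coloured hex bolt with a steel nut, 0.22 kg, 117 mm long; absent in some starts. Origin on its axis at the middle of the bare shank; +x points to the head. Shank 16 mm diameter, bare from x = -40 to +40 mm; hex head (24 mm across flats) from x = +40 to +50; like hex nut from -53 to -40; thread end at -67 (14 mm past the nut). Lies level, axis 12 mm above the table.
- bolt3: Brass-coloured hex bolt with a steel nut, 0.22 kg, 117 mm long; absent in some starts. Origin on its axis at the middle of the bare shank; +x points to the head. Shank 16 mm diameter, bare from x = -40 to +40 mm; hex head (24 mm across flats) from x = +40 to +50; like hex nut from -53 to -40; thread end at -67 (14 mm past the nut). Lies level, axis 12 mm above the table.
- bolt0_head (a point): Centre of the outer face of the head of bolt0, on its axis, 50 mm from its origin.
- bolt1_head (a point): Centre of the outer face of the head of bolt1, on its axis, 50 mm from its origin.
- bolt2_head (a point): Centre of the outer face of the head of bolt2, on its axis, 50 mm from its origin.
- bolt3_head (a point): Centre of the outer face of the head of bolt3, on its axis, 50 mm from its origin.
- mug: White mug, 80 mm wide, 90 mm high, origin at the centre of its underside; to be left alone.
- spanner: Steel spanner 190 mm long lying on the table beyond the cradle; to be left alone.
Mind the look-alikes: they are no part of the job. Leave any blue or red look-alike of the bolt0 alone.

How it is judged:
On the way, in this order (a step that is already met when the one before it is completed fails the run):
1. every bolt set present lies in a slot of the cradle, in both saddles, head on the fence side (x of bolt0 in the frame of cradle between -0.0135 and 0.0135 m and z of bolt0 in the frame of cradle between 0.028 and 0.0385 m and y of bolt0 in the frame of cradle between -0.108 and 0.108 m and angle between the x axis of each of bolt0, bolt1, bolt2, bolt3 and the x axis of cradle, either way round below 0.12 rad and x of each of bolt0_head, bolt1_head, bolt2_head, bolt3_head in the frame of cradle above 0.03 m and x of bolt1 in the frame of cradle between -0.0135 and 0.0135 m and z of bolt1 in the frame of cradle between 0.028 and 0.0385 m and y of bolt1 in the frame of cradle between -0.108 and 0.108 m and x of bolt2 in the frame of cradle between -0.0135 and 0.0135 m and z of bolt2 in the frame of cradle between 0.028 and 0.0385 m and y of bolt2 in the frame of cradle between -0.108 and 0.108 m and x of bolt3 in the frame of cradle between -0.0135 and 0.0135 m and z of bolt3 in the frame of cradle between 0.028 and 0.0385 m and y of bolt3 in the frame of cradle between -0.108 and 0.108 m), for 0.2 s.
2. the bar lies across both supports, let go (z of bar in the frame of cradle between 0.044 and 0.053 m and x of bar in the frame of cradle between -0.012 and 0.012 m and y of bar in the frame of cradle between -0.02 and 0.02 m and angle between the y axis of bar and the y axis of cradle, either way round below 0.09 rad and angle between bar's own z axis and vertical below 0.06 rad and contact force between bar and the fingers below 0.1 N), for 0.2 s.
3. the slide is pushed to its end (within 2 mm), the bar on its supports (value of joint slide above 0.033 m and z of bar in the frame of cradle between 0.044 and 0.053 m and x of bar in the frame of cradle between -0.012 and 0.012 m and y of bar in the frame of cradle between -0.02 and 0.02 m and angle between the y axis of bar and the y axis of cradle, either way round below 0.09 rad and angle between bar's own z axis and vertical below 0.06 rad), for 0.1 s.
4. the slide is let go and snaps back (faster than 0.15 m/s) (velocity of joint slide below -0.15 m/s).
At the end, for the whole second after the job is handed in: Every bolt set present lies level in a cradle slot, head towards the fence and squared up to it (head within about 6 mm of it); the bar lies level in both supports (within 20 mm of centred along its length); the slide is home (within 3 mm); all at rest (x of bolt0 in the frame of cradle between 0.003 and 0.0135 m and z of bolt0 in the frame of cradle between 0.028 and 0.0385 m and y of bolt0 in the frame of cradle between -0.108 and 0.108 m and angle between the x axis of each of bolt0, bolt1, bolt2, bolt3 and the x axis of cradle, either way round below 0.12 rad and x of each of bolt0_head, bolt1_head, bolt2_head, bolt3_head in the frame of cradle above 0.03 m and linear speed of each of bolt0, bolt1, bolt2, bolt3, bar below 0.02 m/s and x of bolt1 in the frame of cradle between 0.003 and 0.0135 m and z of bolt1 in the frame of cradle between 0.028 and 0.0385 m and y of bolt1 in the frame of cradle between -0.108 and 0.108 m and x of bolt2 in the frame of cradle between 0.003 and 0.0135 m and z of bolt2 in the frame of cradle between 0.028 and 0.0385 m and y of bolt2 in the frame of cradle between -0.108 and 0.108 m and x of bolt3 in the frame of cradle between 0.003 and 0.0135 m and z of bolt3 in the frame of cradle between 0.028 and 0.0385 m and y of bolt3 in the frame of cradle between -0.108 and 0.108 m and z of bar in the frame of cradle between 0.044 and 0.053 m and x of bar in the frame of cradle between -0.012 and 0.012 m and y of bar in the frame of cradle between -0.02 and 0.02 m and angle between the y axis of bar and the y axis of cradle, either way round below 0.09 rad and angle between bar's own z axis and vertical below 0.06 rad and value of joint slide below 0.003 m); the robot touches nothing.
It fails at once if the mug is pushed more than 4 cm or tipped (distance of mug from where it was at the start of the episode above 0.04 m or angle between mug's own z axis and vertical above 0.5 rad).
It fails at once if the spanner is moved more than 4 cm (distance of spanner from where it was at the start of the episode above 0.04 m).
Of bolt0, bolt1, bolt2, bolt3 only 3 to 4 are there at a start; the rules pass over those that are not, and their reading is None.
At some moment in a run one of bolt0, bolt1, bolt2, bolt3, bar may be knocked a few centimetres aside while the robot is not near it.
Once in a run the grip may slacken for a moment while it holds something.
It also fails if it takes over 200 s, if anything falls off the work surface, if the arm or the gripper's body presses on something with over 40 N, if the wrist force passes 120 N, or if a joint passes its speed limit or range.

ROBOT

A 7-joint arm with a two-finger parallel gripper is mounted at the origin on the work surface. World frame = base frame: x ahead of the robot, y to its left, z up, the work surface at z = 0. Lengths are in m, angles in rad, forces in N, time in s.
With the tool pointing down it reaches from about 0.35 to 0.9 m from the base axis. Payload 8.1 kg.
Tool frame: the origin (TCP) lies midway between the tips of the shut fingers; the grasp point (between the pads) lies 19 mm behind it; z points along the fingers, y is the line along which they close (so a half turn about z gives the same grasp; the last joint's range is limited). The gripper opens to 92 mm and grips with 3 to 60 N. Pads are 19 mm wide; open, the fingers measure 130 mm over their backs; the gripper's body (75 mm by 190 mm) begins 47 mm behind the grasp point.
Start: joints at [1.158, 0.434, 0.025, 1.573, -0.012, 1.134, -0.075], TCP at [0.191, -0.595, 0.227] pointing down, gripper open.
Joint ranges: [-2.62, 2.62], [-0.44, 2.09], [-1.27, 1.32], [0.08, 2.57], [-1.32, 4.46], [0.12, 2], [-2.74, 2.74]. Speed limits (rad/s): [2.22, 2.22, 3.01, 3.01, 3.14, 3.14, 3.14].

INTERFACE

Orientations are given as a rotation vector (axis times angle).
In Python, from cell import arm gives the robot as it stands.
- The arm moves only by the tool carry_out, never from a script. Its arguments are lists of equal length, an entry for each row: "claw": the finger opening in cm, from 0 to 9.18; "delta_pos": the shift along the tool's x, y, z in cm, a list of three; "angular": the turn, a rotation vector about the tool's x, y, z in rad, a list of three. In form: {"claw": [claw, ...], "delta_pos": [[dx, dy, dz], ...], "angular": [[ax, ay, az], ...]}. A call has 1 to 20 rows; each row shifts and turns the commanded pose from where the row before left it, along the tool's axes as they then stand; what a row does not reach is not made up. A row lasts 1/10 s, in which the tool goes at most 50 mm and 8.59 degrees, less where a joint would pass 70% of its speed; a pose out of reach is approached as far as the arm can. A call with a gripper value outside its range is refused whole. The fingers move at their own pace and stop on an object; "force" is the grip in N (left out, the last holds). Time passes only in rows, so rows that do not move let the fingers close. It gives the time, the measured TCP pose, the force, the opening and the grip force at its end, in the units of the state.
- arm.observe(): the state, without advancing time (a new reading comes with each control period).
- arm.get_image(name): name is "side" or "top" or "wrist"; returns a dict with "frame" (480x640x3 uint8, red, green, blue), "mtx" (3x3 intrinsics, pixels), "T" (4x4, takes a point from camera to world coordinates). Camera axes: x right, y down, z forward; pixel columns grow to the right and rows downward; lengths in m; the calibration is good to about 2 mm. A picture is of the moment at which its call begins. There is no depth.
- arm.sign_off(): hands the job in; it is judged then, once.
Trained networks look in a picture, given as the dict that the camera call returned (one of the last four; its "shot" number tells which), for a name from the list of things; names that differ only in an ending like _2 or _b are one class to them, and where a whole thing is asked for, a point or a joint stands for the part that bears it (a point fixed in the world has none). Each returns a list of dicts, best first, with "conf" (0 to 1); they miss things now and then, are a little off and sometimes report something else, mostly with a low value. They report only what shows in the picture. A call takes as long as a camera call. They do not tell look-alikes from the thing itself.
- arm.look_for(label, picture): "centre" ([column, row] as shares, 0 to 1, of the picture: columns of its width, rows of its height, amid what is visible of it).
- arm.trace(label, picture): "region" (480x640 bool, what is visible of it) and "centre" ([column, row] as shares, 0 to 1, of the picture: columns of its width, rows of its height, amid what is visible of it).
- arm.place_of(label, picture): "centre" ([column, row] as shares, 0 to 1, of the picture: columns of its width, rows of its height: a listed point, or the origin of a listed thing).
The state is a dict: "clock": time; "joints": joint angles; "dq": joint speeds; "joint_efforts": joint torques, N m; "position": TCP position; "ee_rot": TCP orientation; "force": force on the tool from outside, world axes, zero at the start; "ft_torque": the same for the moment, N m; "width": opening from 0.0 (shut) to 1.0 (fully open); "gripper_force": force on a finger pad.
Only numpy, scipy, OpenCV 4.12 (cv2) and the standard library are available. Lean on these libraries where they do the work, as an engineer would, in place of code of your own. Each camera call takes 0.05 s, during which the arm holds its last target. There are 200 camera calls.

## Working session

There is one attempt and no reset: what is moved stays moved. The work goes in short steps, Python scripts to look and compute and a tool call to move; the robot and the scene stay as the last step left them, time stands still between calls to the robot, and variables do not carry over. Pictures are saved under pics/ and viewed, at most 17 in all, crops included, and the job is handed in when it is done.

Besides the shell and the picture viewer there is one more tool, called after "Call:" by a JSON object that holds its "api" and its "payload". carry_out: Moves the arm, as the interface text tells. Its arguments: {"type":"object","properties":{"claw":{"type":"array","items":{"type":"number"}},"delta_pos":{"type":"array","items":{"type":"array","items":{"type":"number"}}},"angular":{"type":"array","items":{"type":"array","items":{"type":"number"}}},"force":{"type":"number"}},"required":["claw","delta_pos","angular"]}

```bash
mkdir -p pics
cat > h.py <<'E'
import numpy as np, cv2
from scipy.spatial.transform import Rotation as R
from cell import arm
def ray(p,uv,z):
    """pixel (cols,rows) -> world point at height z"""
    d=np.linalg.inv(p["mtx"])@[uv[0],uv[1],1]; d=p["T"][:3,:3]@d; o=p["T"][:3,3]
    return o+d*(z-o[2])/d[2]
def proj(p,X):
    T=np.linalg.inv(p["T"]); c=T[:3,:3]@np.asarray(X)+T[:3,3]; c=p["mtx"]@c; return c[:2]/c[2]
def px(c): return np.array(c)*[640,480]
def save(p,n,crop=None,s=1):
    f=p["frame"][:,:,::-1]
    if crop: a,b,c,d=crop; f=f[b:d,a:c]
    cv2.imwrite("pics/"+n,cv2.resize(np.ascontiguousarray(f),None,fx=s,fy=s,interpolation=cv2.INTER_CUBIC))
def st():
    s=arm.observe(); r=R.from_rotvec(s["ee_rot"]); 
    print("t",round(s["clock"],2),"pos",np.round(s["position"],4),"rotm",np.round(r.as_matrix(),3).tolist(),"F",np.round(s["force"],1),"w",round(s["width"]*9.18,2),"g",round(s["gripper_force"],1)); return s
E
python3 - <<'E'
from h import *
st()
p=arm.get_image("top"); save(p,"top0.png"); q=arm.get_image("side"); save(q,"side0.png")
print(p["T"].round(3).tolist(),q["T"].round(3).tolist())
for l,z in [("bolt0",.012),("bolt0_head",.012),("cradle",0),("fence",.033),("slot0",.033),("slot1",.033),("slot3",.033),("seat0",.048),("seat1",.048),("tab",.1),("bar",.048),("mug",0),("spanner",0)]:
    for d in arm.place_of(l,p)[:7]: print(l,round(d["conf"],2),px(d["centre"]).round(0),ray(p,px(d["centre"]),z).round(4))
E
```

```text
t 0.0 pos [ 0.1903 -0.5948  0.2259] rotm [[0.952, 0.305, -0.001], [0.305, -0.952, 0.001], [-0.0, -0.002, -1.0]] F [-0.8 -0.6 -0.4] w 9.18 g 0.0
[[-0.013, -0.99, 0.139, 0.36], [-1.0, 0.012, -0.008, -0.082], [0.006, -0.139, -0.99, 1.349], [0.0, 0.0, 0.0, 1.0]] [[-0.958, -0.195, 0.212, 0.279], [-0.288, 0.636, -0.716, 0.74], [0.005, -0.747, -0.665, 0.842], [0.0, 0.0, 0.0, 1.0]]
bolt0 0.86 [431. 285.] [ 0.4393 -0.3666  0.012 ]
bolt0 0.85 [380. 283.] [ 0.445 -0.25   0.012]
bolt0 0.72 [428. 362.] [ 0.2675 -0.3516  0.012 ]
bolt0 0.69 [369. 205.] [ 0.625  -0.2297  0.012 ]
bolt0 0.66 [433. 231.] [ 0.5625 -0.3755  0.012 ]
bolt0 0.64 [493. 326.] [ 0.3444 -0.5028  0.012 ]
bolt0_head 0.98 [472. 314.] [ 0.3727 -0.4556  0.012 ]
bolt0_head 0.83 [394. 199.] [ 0.6392 -0.2877  0.012 ]
bolt0_head 0.82 [409. 366.] [ 0.2575 -0.3076  0.012 ]
bolt0_head 0.6 [428. 211.] [ 0.6103 -0.366   0.012 ]
cradle 0.69 [257. 227.] [0.5803 0.0316 0.    ]
fence 0.94 [250. 198.] [0.641  0.0459 0.033 ]
slot0 0.88 [208. 233.] [0.5621 0.1401 0.033 ]
slot0 0.87 [295. 220.] [ 0.5891 -0.0584  0.033 ]
slot0 0.85 [268. 221.] [0.587
[... 152 characters left out ...]
033 ]
slot1 0.85 [268. 221.] [0.5873 0.0034 0.033 ]
slot1 0.84 [236. 229.] [0.5696 0.0765 0.033 ]
slot3 0.88 [208. 233.] [0.5621 0.1401 0.033 ]
slot3 0.87 [295. 220.] [ 0.5891 -0.0584  0.033 ]
slot3 0.85 [268. 221.] [0.5873 0.0034 0.033 ]
slot3 0.84 [236. 229.] [0.5696 0.0765 0.033 ]
seat0 0.89 [314. 215.] [ 0.5985 -0.1     0.048 ]
seat0 0.66 [193. 235.] [0.5554 0.1706 0.048 ]
seat1 0.89 [314. 215.] [ 0.5985 -0.1     0.048 ]
seat1 0.66 [193. 235.] [0.5554 0.1706 0.048 ]
tab 0.93 [259. 264.] [0.4836 0.0198 0.1   ]
tab 0.5 [436. 263.] [ 0.4801 -0.3586  0.1   ]
bar 0.79 [254. 222.] [0.5833 0.0349 0.048 ]
mug 0.72 [140. 172.] [0.7133 0.3063 0.    ]
spanner 0.91 [263. 138.] [0.7937 0.0184 0.    ]
```

View pics/top0.png

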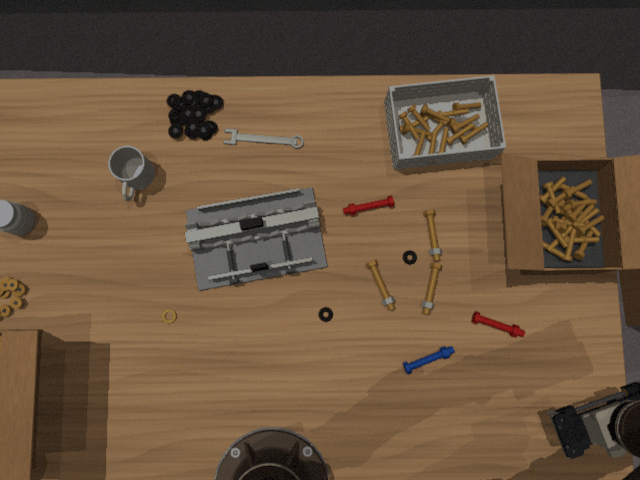

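Run:
```python
from h import *
p=arm.get_image("top"); save(p,"crop0.png",(345,180,545,380),3)
q=arm.get_image("side")
for l,z in [("seat0",.048),("fence",.033),("tab",.1),("slot0",.033),("bar",.048),("bolt0",.012),("bolt0_head",.012)]:
  for n,c in (("t",p),("s",q)):
    for d in arm.place_of(l,c)[:7]: print(n,l,round(d["conf"],2),px(d["centre"]).round(0),ray(c,px(d["centre"]),z).round(4))
# PCA of bolt masks (top), mask centre & colour
for d in arm.trace("bolt0",p):
    m=d["region"]; v,u=np.nonzero(m); P=np.array([ray(p,x,.012)[:2] for x in zip(u,v)]); c=P.mean(0); w,V=np.linalg.eigh(np.cov((P-c).T)); a=V[:,1]; t=(P-c)@a
    print("mask",round(d["conf"],2),m.sum(),"px",u.mean().round(),v.mean().round(),"mid",(c+a*(t.min()+t.max())/2).round(4),"ax",a.round(3),"deg",np.degrees(np.arctan2(a[1],a[0])).round(1),"len",np.ptp(t).round(4), "rgb+",p["frame"][m][0:1] is not None and [p["frame"][v[k],u[k]].mean(0).round() for k in (t>t.max()-.02,abs(t)<.03,t<t.min()+.02)])
```

```text
t seat0 0.91 [194. 236.] [0.552  0.1681 0.048 ]
t seat0 0.89 [313. 215.] [ 0.5985 -0.098   0.048 ]
t seat0 0.68 [270. 221.] [ 5.851e-01 -3.000e-04  4.800e-02]
s seat0 0.93 [297. 240.] [ 0.5994 -0.0854  0.048 ]
s seat0 0.76 [281. 318.] [0.5444 0.1752 0.048 ]
t fence 0.76 [248. 198.] [0.6403 0.0496 0.033 ]
t fence 0.66 [195. 237.] [0.5521 0.1692 0.033 ]
s fence 0.66 [265. 277.] [0.6371 0.0538 0.033 ]
s fence 0.44 [291. 275.] [0.5754 0.028  0.033 ]
t tab 0.86 [257. 264.] [0.4837 0.0224 0.1   ]
s tab 0.81 [332. 263.] [0.4706 0.0196 0.1   ]
s tab 0.25 [289. 286.] [0.5437 0.121  0.1   ]
t slot0 0.95 [269. 222.] [0.5859 0.001  0.033 ]
t slot0 0.77 [212. 234.] [0.5601 0.1315 0.033 ]
t slot0 0.76 [296. 217.] [ 0.5953 -0.0589  0.033 ]
t slot0 0.69 [236. 228.] [0.5714 0.0766 0.033 ]
t slot0 0.22 [373. 260.] [ 0.4963 -0.2321  0.033 ]
s slot0 0.97 [283. 306.] [0.5593 0.1305 0.033 ]
s slot0 0.87 [295. 251.] [ 0.5957 -0.0604  0.033 ]
s slot0 0.71 [288. 288.] [0.5673 0.0729 0.033 ]
s slot0 0.7 [292. 269.] [0.5796 0.0059 0.033 ]
t bar 0.61 [195. 235.] [0.5541 0.1664 0.048 ]
t bar 0.58 [253. 221.] [0.
[... 1698 characters left out ...]
k 0.66 462 px 380.0 284.0 mid [ 0.4417 -0.2498] ax [-0.922 -0.387] deg -157.2 len 0.1195 rgb+ [array([114.,  98.,  73.]), array([117.,  87.,  45.]), array([115.,  85.,  46.])]
mask 0.63 368 px 431.0 289.0 mid [ 0.4314 -0.3646] ax [-0.968  0.249] deg 165.6 len 0.1172 rgb+ [array([113.,  96.,  69.]), array([123.,  92.,  47.]), array([118.,  87.,  43.])]
mask 0.62 386 px 368.0 205.0 mid [ 0.6254 -0.2272] ax [-0.196  0.981] deg 101.3 len 0.1166 rgb+ [array([115.,  26.,  23.]), array([120.,  28.,  23.]), array([113.,  25.,  21.])]
mask 0.24 1627 px 131.0 169.0 mid [0.7176 0.3254] ax [-0.886 -0.464] deg -152.3 len 0.1233 rgb+ [array([84., 79., 70.]), array([89., 86., 80.]), array([92., 87., 80.])]
```

View pics/crop0.png

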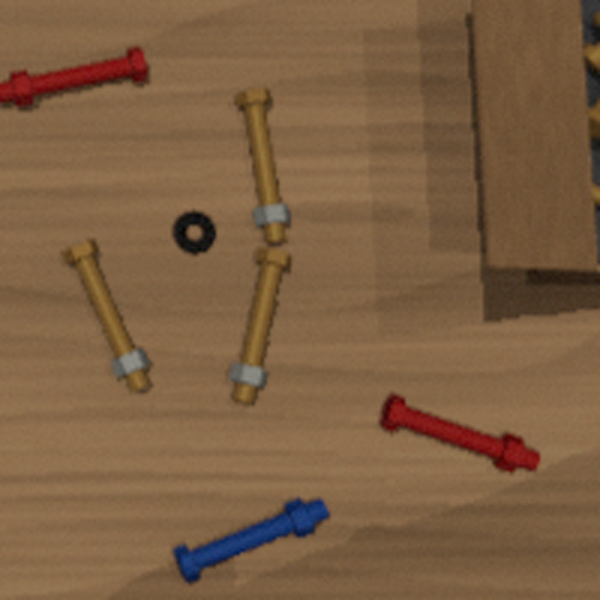

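Candidates: brass with steel nut at (432,234), (380,284) and (431,289). Red ones at (369,205) and (498,325) and the blue one at (429,359) are look-alikes, and the brass bolts in the bins at (440,130) and (570,215) are clutter. The crop confirms that the job is those three brass bolts, with heads pointing away from the robot. The cradle is centred near (0.577, 0.037) with a yaw of about 10.2°, and its tab is at (258,264).

First I move above the bar.

Call:
{"api": "carry_out", "payload": {"claw": [9,9,9,9,9,9,9,9,9,9,9,9,9,9,9,9,9,9,9,9], "delta_pos": [[2.8,-2.4,-0.35],[2.8,-2.4,-0.35],[2.8,-2.4,-0.35],[2.8,-2.4,-0.35],[2.8,-2.4,-0.35],[2.8,-2.4,-0.35],[2.8,-2.4,-0.35],[2.8,-2.4,-0.35],[2.8,-2.4,-0.35],[2.8,-2.4,-0.35],[2.8,-2.4,-0.35],[2.8,-2.4,-0.35],[2.8,-2.4,-0.35],[2.8,-2.4,-0.35],[2.8,-2.4,-0.35],[2.8,-2.4,-0.35],[2.8,-2.4,-0.35],[2.8,-2.4,-0.35],[2.8,-2.4,-0.35],[2.8,-2.4,-0.35]], "angular": [[0,0,0],[0,0,0],[0,0,0],[0,0,0],[0,0,0],[0,0,0],[0,0,0],[0,0,0],[0,0,0],[0,0,0],[0,0,0],[0,0,0],[0,0,0],[0,0,0],[0,0,0],[0,0,0],[0,0,0],[0,0,0],[0,0,0],[0,0,0]]}}

```text
clock: 3.6
position: [0.5782, 0.0338, 0.297]
ee_rot: [3.104, 0.484, 0.0]
force: [0.6, 0.2, -0.0]
width: 0.981
gripper_force: 0.0
```

Call:
{"api": "carry_out", "payload": {"claw": [9,9,9,9,9,9,9,9,9,9,9,9,9,9], "delta_pos": [[0,0,0],[0,0,0],[0,0,0],[0,0,0],[0,0,0],[0,0,0],[0,0,0],[0,0,0],[0,0,0],[0,0,0],[0,0,0],[0,0,0],[0,0,0],[0,0,0]], "angular": [[0,0,-0.12],[0,0,-0.12],[0,0,-0.12],[0,0,-0.12],[0,0,-0.12],[0,0,-0.12],[0,0,-0.12],[0,0,-0.12],[0,0,-0.12],[0,0,-0.12],[0,0,-0.12],[0,0,-0.12],[0,0,0],[0,0,0]]}}

```text
clock: 5.0
position: [0.5776, 0.0324, 0.2967]
ee_rot: [-2.019, -2.407, -0.0]
force: [-0.1, -0.4, -0.3]
width: 0.981
gripper_force: 0.0
```

Run:
```python
from h import *
s=st(); print(np.round(s["joints"],2))
w=arm.get_image("wrist"); save(w,"w1.png"); print(w["T"].round(3).tolist())
for l,z in [("seat0",.048),("fence",.033),("tab",.1),("slot0",.033),("bar",.048)]:
    for d in arm.place_of(l,w)[:5]: print(l,round(d["conf"],2),px(d["centre"]).round(0),ray(w,px(d["centre"]),z).round(4))
```

```text
t 5.0 pos [0.5776 0.0324 0.2967] rotm [[-0.174, 0.985, -0.0], [0.985, 0.174, 0.0], [0.0, -0.0, -1.0]] F [-0.1 -0.4 -0.3] w 9.01 g 0.0
[ 0.31  0.39 -0.65  1.54  0.24  1.29 -0.19]
[[0.985, 0.168, 0.047, 0.565], [0.174, -0.95, -0.26, 0.102], [0.001, 0.264, -0.965, 0.455], [0.0, 0.0, 0.0, 1.0]]
seat0 0.68 [321.  47.] [0.5544 0.1739 0.048 ]
seat0 0.55 [317. 322.] [ 0.598  -0.0944  0.048 ]
seat0 0.52 [206. 207.] [0.4674 0.0098 0.048 ]
fence 0.8 [377. 197.] [0.6355 0.0476 0.033 ]
tab 0.56 [206. 211.] [0.4802 0.0176 0.1   ]
slot0 0.73 [317. 226.] [0.5799 0.0068 0.033 ]
slot0 0.69 [320. 165.] [0.5724 0.0692 0.033 ]
slot0 0.65 [320.  99.] [0.5616 0.1303 0.033 ]
slot0 0.6 [319. 284.] [ 0.5929 -0.0574  0.033 ]
slot0 0.56 [214. 393.] [ 0.4955 -0.2131  0.033 ]
bar 0.76 [320. 198.] [0.5774 0.0378 0.048 ]
```

View pics/w1.png

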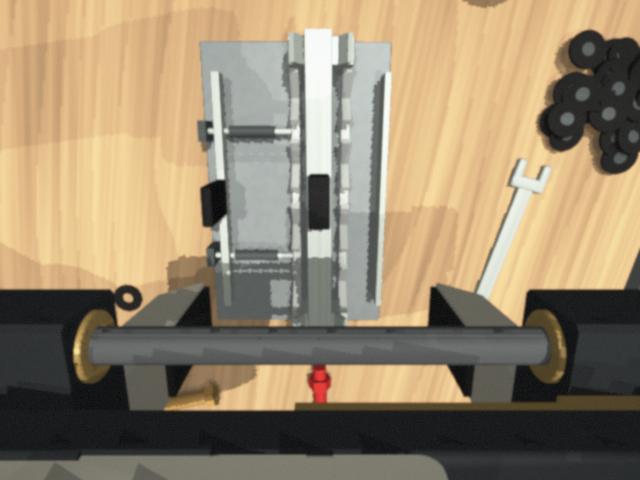

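The wrist picture shows the bar's grip block at (319,200), parallel to the tool, so the cradle yaw is 10.0° and its centre about (0.577, 0.038). The tab is at (212,203). Now I descend and grip.

Call:
{"api": "carry_out", "payload": {"claw": [6,6,6,6,6,6,6,6,6], "delta_pos": [[0.5,0,3],[0,0,3],[0,0,3],[0,0,3],[0,0,3],[0,0,3],[0,0,3],[0,0,2.4],[0,0,0]], "angular": [[0,0,0],[0,0,0],[0,0,0],[0,0,0],[0,0,0],[0,0,0],[0,0,0],[0,0,0],[0,0,0]], "force": 40}}

```text
clock: 6.2
position: [0.5745, 0.0369, 0.0598]
ee_rot: [-2.012, -2.408, 0.006]
force: [0.5, 0.2, 0.4]
width: 0.655
gripper_force: 0.0
```

Call:
{"api": "carry_out", "payload": {"claw": [0,0,0,0,0,0,0,0,0,0], "delta_pos": [[0,0,0],[0,0,0],[0,0,0],[0,0,0],[0,0,0],[0,0,0],[0,0,0],[0,0,0],[0,0,0],[0,0,0]], "angular": [[0,0,0],[0,0,0],[0,0,0],[0,0,0],[0,0,0],[0,0,0],[0,0,0],[0,0,0],[0,0,0],[0,0,0]], "force": 40}}

```text
clock: 7.2
position: [0.5768, 0.0374, 0.0631]
ee_rot: [2.014, 2.411, -0.0]
force: [-1.7, -0.5, 6.2]
width: 0.215
gripper_force: 40.0
```

Call:
{"api": "carry_out", "payload": {"claw": [0,0,0,0,0,0,0,0], "delta_pos": [[0,0,-1.5],[0,0,-1.5],[0,0,-2],[0,0,-2],[0,0,-2],[0,0,-2],[0,0,0],[0,0,0]], "angular": [[0,0,0],[0,0,0],[0,0,0],[0,0,0],[0,0,0],[0,0,0],[0,0,0],[0,0,0]]}}

```text
clock: 8.0
position: [0.5767, 0.0374, 0.1731]
ee_rot: [2.014, 2.41, 0.001]
force: [0.8, -0.1, -4.0]
width: 0.214
gripper_force: 40.0
```

Call:
{"api": "carry_out", "payload": {"claw": [0,0,0,0,0,0,0,0,0,0,0,0], "delta_pos": [[0,0,0],[0,0,0],[0,0,0],[0,0,0],[0,0,0],[0,0,0],[0,0,0],[0,0,0],[0,0,0],[0,0,0],[0,0,0],[0,0,0]], "angular": [[0,0,-0.14],[0,0,-0.14],[0,0,-0.14],[0,0,-0.14],[0,0,-0.14],[0,0,-0.14],[0,0,-0.14],[0,0,-0.14],[0,0,-0.14],[0,0,-0.14],[0,0,0],[0,0,0]]}}

```text
clock: 9.2
position: [0.5762, 0.0373, 0.1717]
ee_rot: [0.006, -3.14, -0.001]
force: [0.6, -1.2, -3.9]
width: 0.216
gripper_force: 4.0
```

Call:
{"api": "carry_out", "payload": {"claw": [0,0,0,0,0,0,0,0,0,0,0,0,0,0], "delta_pos": [[0.8,2.9,0],[0.8,2.9,0],[0.8,2.9,0],[0.8,2.9,0],[0.8,2.9,0],[0.8,2.9,0],[0.8,2.9,0],[0.8,2.9,0],[0.8,2.9,0],[0.8,2.9,0],[0.8,2.9,0],[0.8,2.9,0],[0,0,0],[0,0,0]], "angular": [[0,0,0],[0,0,0],[0,0,0],[0,0,0],[0,0,0],[0,0,0],[0,0,0],[0,0,0],[0,0,0],[0,0,0],[0,0,0],[0,0,0],[0,0,0],[0,0,0]]}}

```text
clock: 10.6
position: [0.4771, 0.3853, 0.1724]
ee_rot: [0.012, -3.141, 0.001]
force: [0.1, -0.3, -4.2]
width: 0.214
gripper_force: 40.0
```

Run:
```python
from h import *
s=st(); print(np.round(s["joints"],2))
w=arm.get_image("top"); save(w,"t2.png")
for d in arm.place_of("bar",w)[:3]: print(d)
```

```text
t 10.6 pos [0.4771 0.3853 0.1724] rotm [[-1.0, -0.007, -0.0], [-0.007, 1.0, -0.001], [0.0, -0.001, -1.0]] F [ 0.1 -0.3 -4.2] w 1.97 g 40.0
[-0.18  0.64 -0.92  1.62  0.54  1.16  0.35]
```

View pics/t2.png

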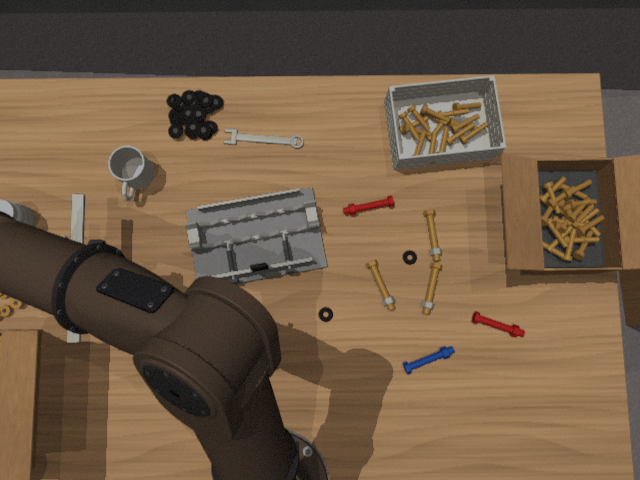

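The bar is held at (77,268), clear of the can at (10,213) and the mug at (130,170). The grip slackened briefly during the turn but the bar stayed in it. Lowering now.

Call:
{"api": "carry_out", "payload": {"claw": [0,0,0,0,0,0,0,0,0], "delta_pos": [[0,0,3],[0,0,3],[0,0,3],[0,0,3],[0,0,2],[0,0,0.8],[0,0,0.5],[0,0,0.2],[0,0,0]], "angular": [[0,0,0],[0,0,0],[0,0,0],[0,0,0],[0,0,0],[0,0,0],[0,0,0],[0,0,0],[0,0,0]]}}

```text
clock: 11.6
position: [0.4784, 0.3849, 0.0185]
ee_rot: [-0.012, 3.141, 0.001]
force: [-0.5, 0.6, -4.1]
width: 0.213
gripper_force: 40.0
```

Run:
```python
from h import *
st()
```

```text
t 11.6 pos [0.4784 0.3849 0.0185] rotm [[-1.0, -0.008, 0.001], [-0.008, 1.0, 0.001], [-0.001, 0.001, -1.0]] F [-0.5  0.6 -4.1] w 1.96 g 40.0
```

Call:
{"api": "carry_out", "payload": {"claw": [0,0,0], "delta_pos": [[0,0,0.2],[0,0,0.1],[0,0,0]], "angular": [[0,0,0],[0,0,0],[0,0,0]]}}

```text
clock: 11.9
position: [0.4785, 0.3853, 0.0165]
ee_rot: [-0.012, 3.14, 0.001]
force: [-0.7, -2.4, 7.7]
width: 0.213
gripper_force: 40.0
```

Call:
{"api": "carry_out", "payload": {"claw": [5,5,5,5,5,5,5,5,5,5,5,5], "delta_pos": [[0,0,0],[0,0,0],[0,0,0],[0,0,0],[0,0,-2],[0,0,-3],[0,0,-4],[0,0,-4],[0,0,-4],[0,0,-4],[0,0,-2],[0,0,0]], "angular": [[0,0,0],[0,0,0],[0,0,0],[0,0,0],[0,0,0],[0,0,0],[0,0,0],[0,0,0],[0,0,0],[0,0,0],[0,0,0],[0,0,0]]}}

```text
clock: 13.1
position: [0.4784, 0.3863, 0.2482]
ee_rot: [-0.013, 3.138, 0.006]
force: [-0.0, 0.2, 0.4]
width: 0.543
gripper_force: 0.0
```

Call:
{"api": "carry_out", "payload": {"claw": [5,5,5,5,5,5,5,5,5,5,5,5,5,5,5,5,5,5,5,5], "delta_pos": [[0,0,0],[0,0,0],[0,0,0],[0,0,0],[0,0,0],[0,0,0],[0,0,0],[0,0,0],[0,0,0],[0,0,0],[0,0,0],[0,0,0],[0,0,0],[0,0,0],[0,0,0],[0,0,0],[0,0,0],[0,0,0],[0,0,0],[0,0,0]], "angular": [[0,0,0.137],[0,0,0.137],[0,0,0.137],[0,0,0.137],[0,0,0.137],[0,0,0.137],[0,0,0.137],[0,0,0.137],[0,0,0.137],[0,0,0.137],[0,0,0.137],[0,0,0.137],[0,0,0.137],[0,0,0.137],[0,0,0.137],[0,0,0.137],[0,0,0.137],[0,0,0.137],[0,0,0.137],[0,0,0.137]]}}

```text
clock: 15.1
position: [0.4775, 0.3842, 0.2433]
ee_rot: [3.076, 0.63, -0.003]
force: [0.3, -0.3, 0.2]
width: 0.544
gripper_force: 0.0
```

Call:
{"api": "carry_out", "payload": {"claw": [5,5,5,5,5,5,5,5,5,5,5,5,5,5,5,5,5,5,5], "delta_pos": [[-1.6,3.36,0],[-1.6,3.36,0],[-1.6,3.36,0],[-1.6,3.36,0],[-1.6,3.36,0],[-1.6,3.36,0],[-1.6,3.36,0],[-1.6,3.36,0],[-1.6,3.36,0],[-1.6,3.36,0],[-1.6,3.36,0],[-1.6,3.36,0],[-1.6,3.36,0],[-1.6,3.36,0],[-1.6,3.36,0],[-1.6,3.36,0],[-1.6,3.36,0],[0,0,0],[0,0,0]], "angular": [[0,0,0],[0,0,0],[0,0,0],[0,0,0],[0,0,0],[0,0,0],[0,0,0],[0,0,0],[0,0,0],[0,0,0],[0,0,0],[0,0,0],[0,0,0],[0,0,0],[0,0,0],[0,0,0],[0,0,0],[0,0,0],[0,0,0]]}}

```text
clock: 17.0
position: [0.4551, -0.248, 0.2436]
ee_rot: [-3.076, -0.636, 0.003]
force: [-0.1, 1.6, -1.0]
width: 0.545
gripper_force: 0.0
```

```bash
cat >> h.py <<'E'
def bolts(view="wrist"):
    p=arm.get_image(view); s=arm.observe(); M=R.from_rotvec(s["ee_rot"]).as_matrix(); psi=np.degrees(np.arctan2(M[1,0],M[0,0]))
    print("tcp",np.round(s["position"],4),"psi",psi.round(2))
    for d in arm.trace("bolt0",p):
        m=d["region"]; v,u=np.nonzero(m)
        if m.sum()<100: continue
        P=np.array([ray(p,x,.012)[:2] for x in zip(u,v)]); c=P.mean(0); w,V=np.linalg.eigh(np.cov((P-c).T)); a=V[:,1]; a=a*np.sign(a[0]); t=(P-c)@a
        o=c+a*((t.min()+t.max())/2+.0085)
        print("mask",round(d["conf"],2),m.sum(),"px",u.mean().round(),v.mean().round(),"orig",o.round(4),"deg",np.degrees(np.arctan2(a[1],a[0])).round(1),"len",np.ptp(t).round(4),"rgb",p["frame"][m].mean(0).round(),"d_tool_cm",((M.T@np.append(o-s["position"][:2],0))[:2]*100).round(2))
    for l in ("bolt0","bolt0_head"):
        for d in arm.place_of(l,p)[:7]: print(l,round(d["conf"],2),px(d["centre"]).round(0),ray(p,px(d["centre"]),.012)[:2].round(4))
    return p
E
python3 - <<'E'
from h import *
p=bolts(); save(p,"w3.png")
E
```

```text
tcp [ 0.4555 -0.2469  0.2438] psi 23.47
mask 0.84 1622 px 341.0 395.0 orig [ 0.2794 -0.362 ] deg -68.0 len 0.1184 rgb [ 58.  91. 166.] d_tool_cm [-20.74   3.55]
mask 0.81 1440 px 433.0 258.0 orig [ 0.4391 -0.3674] deg -16.0 len 0.1194 rgb [180. 144.  86.] d_tool_cm [-6.31 10.4 ]
mask 0.78 2885 px 488.0 160.0 orig [ 0.5631 -0.3738] deg 6.8 len 0.1209 rgb [213. 180. 118.] d_tool_cm [ 4.81 15.93]
mask 0.71 2366 px 317.0 220.0 orig [ 0.4477 -0.249 ] deg 22.5 len 0.1204 rgb [173. 141.  90.] d_tool_cm [-0.81 -0.11]
mask 0.58 3112 px 381.0 19.0 orig [ 0.6258 -0.2362] deg -76.9 len 0.1204 rgb [206.  64.  60.] d_tool_cm [16.04  5.81]
bolt0 0.95 [335. 398.] [ 0.2687 -0.3473]
bolt0 0.91 [317. 215.] [ 0.4472 -0.249 ]
bolt0 0.71 [491. 152.] [ 0.5652 -0.3732]
bolt0 0.71 [384.  18.] [ 0.6267 -0.2344]
bolt0 0.65 [421. 273.] [ 0.4349 -0.3675]
bolt0_head 0.88 [517. 102.] [ 0.6126 -0.3723]
bolt0_head 0.7 [289. 397.] [ 0.2499 -0.3006]
bolt0_head 0.62 [439.  34.] [ 0.6338 -0.2829]
```

View pics/w3.png

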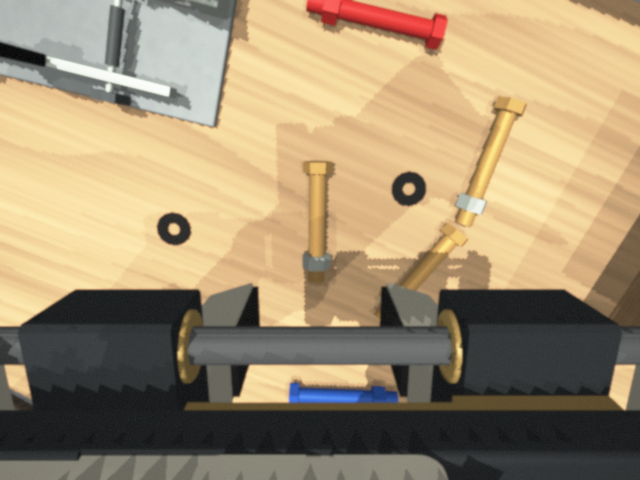

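The bolt at (317,220) is under the hand, in line with the tool. Descend and grip.

Call:
{"api": "carry_out", "payload": {"claw": [5,5,5,5,5,5,5,5,5,5,5], "delta_pos": [[-0.8,-0.1,3],[0,0,3],[0,0,3],[0,0,3],[0,0,3],[0,0,3],[0,0,3],[0,0,2],[0,0,0.8],[0,0,0],[0,0,0]], "angular": [[0,0,0],[0,0,0],[0,0,0],[0,0,0],[0,0,0],[0,0,0],[0,0,0],[0,0,0],[0,0,0],[0,0,0],[0,0,0]]}}

```text
clock: 18.3
position: [0.4489, -0.2497, 0.0075]
ee_rot: [3.075, 0.64, 0.001]
force: [-0.5, 0.1, 0.2]
width: 0.545
gripper_force: 0.0
```

Call:
{"api": "carry_out", "payload": {"claw": [0,0,0,0,0,0,0,0,0,0], "delta_pos": [[0,0,0],[0,0,0],[0,0,0],[0,0,0],[0,0,0],[0,0,0],[0,0,0],[0,0,0],[0,0,0],[0,0,0]], "angular": [[0,0,0],[0,0,0],[0,0,0],[0,0,0],[0,0,0],[0,0,0],[0,0,0],[0,0,0],[0,0,0],[0,0,0]], "force": 40}}

```text
clock: 19.3
position: [0.4481, -0.2497, 0.0069]
ee_rot: [-3.076, -0.639, 0.0]
force: [-1.4, 2.2, 5.6]
width: 0.162
gripper_force: 40.0
```

Call:
{"api": "carry_out", "payload": {"claw": [0,0,0,0,0,0,0,0], "delta_pos": [[0,0,-2],[0,0,-3],[0,0,-3],[0,0,-3],[0,0,-3],[0,0,-3],[0,0,0],[0,0,0]], "angular": [[0,0,0.03],[0,0,0.05],[0,0,0.05],[0,0,0.05],[0,0,0.05],[0,0,0],[0,0,0],[0,0,0]]}}

```text
clock: 20.1
position: [0.4482, -0.2498, 0.1766]
ee_rot: [3.128, 0.282, 0.001]
force: [-0.5, 0.6, -2.8]
width: 0.164
gripper_force: 40.0
```

```bash
cat >> h.py <<'E'
C=np.array([.577,.0377]); YAW=np.radians(10.0)
def cr(x,y): c,s=np.cos(YAW),np.sin(YAW); return C+[c*x-s*y,s*x+c*y]
def to(xy,z,psi=None):
    s=st(); M=R.from_rotvec(s["ee_rot"]).as_matrix(); p=np.degrees(np.arctan2(M[1,0],M[0,0]))
    print("psi",p.round(2),"d_tool_cm",((M.T@(np.append(xy,z)-s["position"]))*100).round(2),"az",None if psi is None else -np.radians(psi-p).round(4))
E
python3 - <<'E'
from h import *
print(cr(0,.096)); to(cr(0,.096),.024,10.)
E
```

```text
[0.56032977 0.13224154]
t 20.1 pos [ 0.4482 -0.2498  0.1766] rotm [[0.984, 0.179, 0.001], [0.179, -0.984, -0.0], [0.0, 0.0, -1.0]] F [-0.5  0.6 -2.8] w 1.5 g 40.0
psi 10.31 d_tool_cm [ 17.87 -35.59  15.26] az 0.0054
```

Call:
{"api": "carry_out", "payload": {"claw": [0,0,0,0,0,0,0,0,0,0,0,0,0,0], "delta_pos": [[1.5,-3,0],[1.5,-3,0],[1.5,-3,0],[1.5,-3,0],[1.5,-3,0],[1.5,-3,0],[1.5,-3,0],[1.5,-3,0],[1.5,-3,0],[1.5,-3,0],[1.5,-3,0],[1.4,-2.6,0],[0,0,0],[0,0,0]], "angular": [[0,0,0],[0,0,0],[0,0,0],[0,0,0],[0,0,0],[0,0,0],[0,0,0],[0,0,0],[0,0,0],[0,0,0],[0,0,0],[0,0,0],[0,0,0],[0,0,0]]}}

```text
clock: 21.5
position: [0.5596, 0.1326, 0.1746]
ee_rot: [3.128, 0.285, -0.005]
force: [0.3, -0.5, -1.9]
width: 0.164
gripper_force: 40.0
```

Call:
{"api": "carry_out", "payload": {"claw": [0,0,0,0,0,0,0], "delta_pos": [[0,0,3],[0,0,3],[0,0,3],[0,0,1.5],[0,0,0],[0,0,0],[0,0,0]], "angular": [[0,0,0],[0,0,0],[0,0,0],[0,0,0],[0,0,0],[0,0,0],[0,0,0]]}}

```text
clock: 22.2
position: [0.5613, 0.132, 0.0726]
ee_rot: [-3.129, -0.281, -0.002]
force: [0.1, -0.1, -1.9]
width: 0.161
gripper_force: 40.0
```

Run:
```python
from h import *
to(cr(0,.096),.028,10.)
p=arm.get_image("side"); save(p,"s4.png",(180,180,420,360),3)
```

```text
t 22.2 pos [0.5613 0.132  0.0726] rotm [[0.984, 0.178, 0.001], [0.178, -0.984, 0.0], [0.001, 0.0, -1.0]] F [ 0.1 -0.1 -1.9] w 1.47 g 40.0
psi 10.25 d_tool_cm [-0.1  -0.04  4.46] az 0.0044
```

View pics/s4.png

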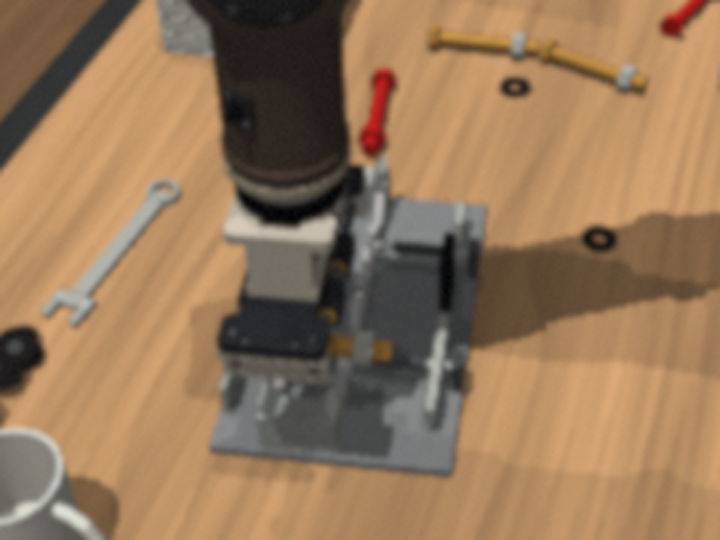

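The side crop shows the bolt level over the slot nearest the camera, with the nut at crop (365,347) on the slide side. Lower and release.

Call:
{"api": "carry_out", "payload": {"claw": [0,0,0,0,0], "delta_pos": [[0,0,2],[0,0,1.5],[0,0,0.9],[0,0,0],[0,0,0]], "angular": [[0,0,0],[0,0,0],[0,0,0],[0,0,0],[0,0,0]]}}

```text
clock: 22.75
position: [0.5611, 0.1327, 0.0284]
ee_rot: [-3.129, -0.282, -0.002]
force: [-1.4, 1.3, -2.8]
width: 0.163
gripper_force: 39.9
```

Call:
{"api": "carry_out", "payload": {"claw": [3,3,3,3,3,3,3,3,3,3,3,3], "delta_pos": [[0,0,0],[0,0,0],[0,0,0],[0,0,-2],[0,0,-3],[0,0,-3],[0,0,-4],[0,0,-4],[0,0,-4],[0,0,-2],[0,0,0],[0,0,0]], "angular": [[0,0,0],[0,0,0],[0,0,0],[0,0,0],[0,0,0],[0,0,0],[0,0,0],[0,0,0],[0,0,0],[0,0,0],[0,0,0],[0,0,0]]}}

```text
clock: 23.95
position: [0.5607, 0.1322, 0.248]
ee_rot: [-3.129, -0.281, -0.002]
force: [0.6, -0.3, -0.6]
width: 0.328
gripper_force: 0.0
```

Run:
```python
from h import *
to([.4391,-.3674],.244,-16)
p=arm.get_image("wrist"); save(p,"w5.png")
for l,z in (("bolt0",.033),("bolt0_head",.033)):
    for d in arm.place_of(l,p)[:7]: print(l,round(d["conf"],2),px(d["centre"]).round(0),ray(p,px(d["centre"]),z)[:2].round(4))
print(cr(0,.096))
```

```text
t 23.95 pos [0.5607 0.1322 0.248 ] rotm [[0.984, 0.178, 0.001], [0.178, -0.984, 0.0], [0.001, 0.0, -1.0]] F [ 0.6 -0.3 -0.6] w 3.01 g 0.0
psi 10.28 d_tool_cm [-20.88  46.99   0.38] az 0.4587
bolt0 0.91 [316. 211.] [0.5604 0.1349]
bolt0_head 0.72 [ 57. 246.] [0.4847 0.3669]
[0.56032977 0.13224154]
```

View pics/w5.png

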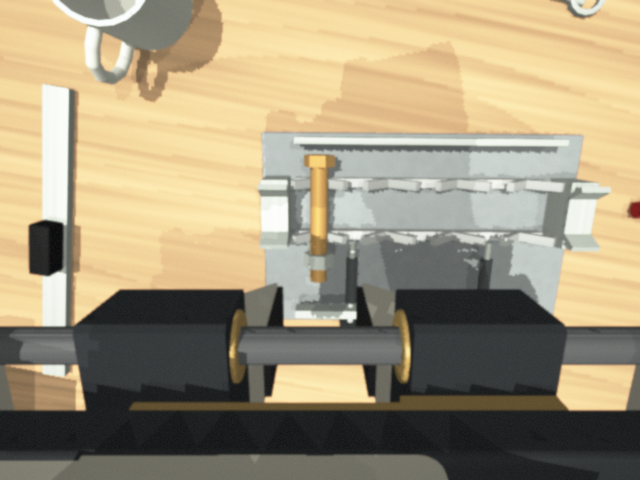

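Bolt 1 is seated at (319,215), head to the fence, and the bar lies aside at (57,230). Next bolt.

Call:
{"api": "carry_out", "payload": {"claw": [5,5,5,5,5,5,5,5,5,5,5,5,5,5,5,5,5,5,5,5], "delta_pos": [[-1.5,3.35,0],[-1.5,3.35,0],[-1.5,3.35,0],[-1.5,3.35,0],[-1.5,3.35,0],[-1.5,3.35,0],[-1.5,3.35,0],[-1.5,3.35,0],[-1.5,3.35,0],[-1.5,3.35,0],[-1.5,3.35,0],[-1.5,3.35,0],[-1.5,3.35,0],[-1.5,3.35,0],[0,0,0],[0,0,0],[0,0,0],[0,0,0],[0,0,0],[0,0,0]], "angular": [[0,0,0],[0,0,0],[0,0,0],[0,0,0],[0,0,0],[0,0,0],[0,0,0],[0,0,0],[0,0,0],[0,0,0],[0,0,0],[0,0,0],[0,0,0],[0,0,0],[0,0,0.115],[0,0,0.115],[0,0,0.115],[0,0,0.115],[0,0,0],[0,0,0]]}}

```text
clock: 26.1
position: [0.4376, -0.3663, 0.2469]
ee_rot: [-3.111, 0.433, 0.002]
force: [0.7, 0.7, 0.5]
width: 0.545
gripper_force: 0.0
```

Run:
```python
from h import *
p=bolts()
```

```text
tcp [ 0.4377 -0.3663  0.2471] psi -15.87
mask 0.98 2367 px 488.0 254.0 orig [ 0.3494 -0.5071] deg 70.0 len 0.1241 rgb [158.  50.  45.] d_tool_cm [-4.65 15.95]
mask 0.88 3052 px 290.0 74.0 orig [ 0.564  -0.3735] deg 6.5 len 0.1209 rgb [214. 185. 122.] d_tool_cm [12.35 -2.76]
mask 0.79 2302 px 320.0 212.0 orig [ 0.4381 -0.3676] deg -14.7 len 0.1189 rgb [208. 176. 116.] d_tool_cm [0.07 0.11]
mask 0.77 701 px 319.0 377.0 orig [ 0.2629 -0.3285] deg -73.5 len 0.0529 rgb [ 76. 116. 204.] d_tool_cm [-17.85   1.14]
mask 0.7 3381 px 107.0 46.0 orig [ 0.6261 -0.2339] deg -78.9 len 0.1228 rgb [206.  68.  63.] d_tool_cm [ 14.5  -17.89]
bolt0 0.95 [318. 207.] [ 0.4376 -0.3656]
bolt0 0.79 [479. 254.] [ 0.3485 -0.5064]
bolt0 0.7 [113.  40.] [ 0.6283 -0.2341]
bolt0 0.69 [342. 361.] [ 0.2704 -0.3445]
bolt0_head 0.86 [306. 384.] [ 0.2548 -0.2993]
bolt0_head 0.82 [431. 249.] [ 0.3665 -0.4615]
bolt0_head 0.68 [269.  12.] [ 0.6116 -0.3709]
```

Call:
{"api": "carry_out", "payload": {"claw": [5,5,5,5,5,5,5,5,5,5,5], "delta_pos": [[0.1,0.1,3],[0,0,3],[0,0,3],[0,0,3],[0,0,3],[0,0,3],[0,0,3],[0,0,2.2],[0,0,0.8],[0,0,0],[0,0,0]], "angular": [[0,0,0],[0,0,0],[0,0,0],[0,0,0],[0,0,0],[0,0,0],[0,0,0],[0,0,0],[0,0,0],[0,0,0],[0,0,0]]}}

```text
clock: 27.4
position: [0.4391, -0.3683, 0.0087]
ee_rot: [3.11, -0.438, 0.002]
force: [0.1, 0.3, 0.6]
width: 0.546
gripper_force: 0.0
```

Call:
{"api": "carry_out", "payload": {"claw": [0,0,0,0,0,0,0,0,0,0], "delta_pos": [[0,0,0],[0,0,0],[0,0,0],[0,0,0],[0,0,0],[0,0,0],[0,0,0],[0,0,0],[0,0,0],[0,0,0]], "angular": [[0,0,0],[0,0,0],[0,0,0],[0,0,0],[0,0,0],[0,0,0],[0,0,0],[0,0,0],[0,0,0],[0,0,0]], "force": 40}}

```text
clock: 28.4
position: [0.4387, -0.3678, 0.0079]
ee_rot: [-3.111, 0.439, -0.0]
force: [-0.3, 1.4, 5.7]
width: 0.159
gripper_force: 39.9
```

Call:
{"api": "carry_out", "payload": {"claw": [0,0,0,0,0,0,0,0,0,0], "delta_pos": [[0,0,-2],[0,0,-3],[0,0,-3],[0,0,-3],[0,0,-3],[0,0,-3],[0,0,0],[0,0,0],[0,0,0],[0,0,0]], "angular": [[0,0,0],[0,0,0],[0,0,-0.075],[0,0,-0.075],[0,0,-0.075],[0,0,-0.075],[0,0,-0.075],[0,0,-0.075],[0,0,0],[0,0,0]]}}

```text
clock: 29.4
position: [0.4381, -0.3677, 0.1772]
ee_rot: [-3.13, -0.262, 0.001]
force: [0.4, 0.2, -1.9]
width: 0.162
gripper_force: 39.9
```

Run:
```python
from h import *
to(cr(0,-.032),.028,10.)
```

```text
t 29.4 pos [ 0.4381 -0.3677  0.1772] rotm [[0.986, 0.166, -0.001], [0.166, -0.986, 0.001], [-0.001, -0.001, -1.0]] F [ 0.4  0.2 -1.9] w 1.48 g 39.9
psi 9.58 d_tool_cm [ 20.48 -34.45  14.93] az -0.0073
```

Call:
{"api": "carry_out", "payload": {"claw": [0,0,0,0,0,0,0,0,0,0,0,0,0,0], "delta_pos": [[1.7,-2.87,0],[1.7,-2.87,0],[1.7,-2.87,0],[1.7,-2.87,0],[1.7,-2.87,0],[1.7,-2.87,0],[1.7,-2.87,0],[1.7,-2.87,0],[1.7,-2.87,0],[1.7,-2.87,0],[1.7,-2.87,0],[1.7,-2.87,0],[0,0,0],[0,0,0]], "angular": [[0,0,0],[0,0,0],[0,0,0],[0,0,0],[0,0,0],[0,0,0],[0,0,0],[0,0,0],[0,0,0],[0,0,0],[0,0,0],[0,0,0],[0,0,0],[0,0,0]]}}

```text
clock: 30.8
position: [0.5813, 0.007, 0.177]
ee_rot: [3.13, 0.267, -0.002]
force: [-0.1, -0.8, -2.1]
width: 0.163
gripper_force: 39.9
```

Call:
{"api": "carry_out", "payload": {"claw": [0,0,0,0,0,0,0], "delta_pos": [[0,0,3],[0,0,3],[0,0,3],[0,0,1.5],[0,0,0],[0,0,0],[0,0,0]], "angular": [[0,0,0],[0,0,0],[0,0,0],[0,0,0],[0,0,0],[0,0,0],[0,0,0]]}}

```text
clock: 31.5
position: [0.5823, 0.0055, 0.0739]
ee_rot: [3.13, 0.264, 0.003]
force: [0.1, 1.1, -2.9]
width: 0.162
gripper_force: 39.9
```

Run:
```python
from h import *
to(cr(0,-.032),.028,10.)
```

```text
t 31.5 pos [0.5823 0.0055 0.0739] rotm [[0.986, 0.168, 0.002], [0.168, -0.986, -0.0], [0.002, 0.0, -1.0]] F [ 0.1  1.1 -2.9] w 1.49 g 39.9
psi 9.66 d_tool_cm [ 0.03 -0.07  4.59] az -0.006
```

Call:
{"api": "carry_out", "payload": {"claw": [0,0,0,0,0], "delta_pos": [[0,0,2],[0,0,1.5],[0,0,1],[0,0,0],[0,0,0]], "angular": [[0,0,0],[0,0,0],[0,0,0],[0,0,0],[0,0,0]]}}

```text
clock: 32.0
position: [0.5822, 0.0066, 0.0285]
ee_rot: [-3.13, -0.266, -0.002]
force: [-0.5, 2.4, -1.6]
width: 0.161
gripper_force: 40.0
```

Call:
{"api": "carry_out", "payload": {"claw": [3,3,3,3,3,3,3,3,3,3,3,3], "delta_pos": [[0,0,0],[0,0,0],[0,0,0],[0,0,-2],[0,0,-3],[0,0,-3],[0,0,-4],[0,0,-4],[0,0,-4],[0,0,-2],[0,0,0],[0,0,0]], "angular": [[0,0,0],[0,0,0],[0,0,0],[0,0,0],[0,0,0],[0,0,0],[0,0,0],[0,0,0],[0,0,0],[0,0,0],[0,0,0],[0,0,0]]}}

```text
clock: 33.2
position: [0.5813, 0.0059, 0.2477]
ee_rot: [3.13, 0.266, 0.001]
force: [0.1, 0.8, 0.3]
width: 0.326
gripper_force: 0.0
```

Run:
```python
from h import *
to([.564,-.3735],.247,6.6)
p=arm.get_image("wrist"); save(p,"w6.png")
```

```text
t 33.2 pos [0.5813 0.0059 0.2477] rotm [[0.986, 0.169, 0.0], [0.169, -0.986, -0.0], [0.0, 0.0, -1.0]] F [0.1 0.8 0.3] w 2.99 g 0.0
psi 9.71 d_tool_cm [-8.11 37.1   0.07] az 0.0543
```

View pics/w6.png

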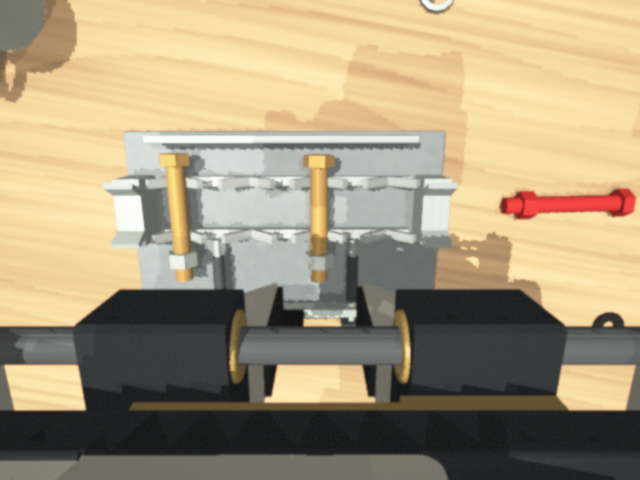

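Two bolts are seated, at (177,215) and (319,215). Now the third.

Call:
{"api": "carry_out", "payload": {"claw": [5,5,5,5,5,5,5,5,5,5,5,5,5,5], "delta_pos": [[-0.68,3.09,0],[-0.68,3.09,0],[-0.68,3.09,0],[-0.68,3.09,0],[-0.68,3.09,0],[-0.68,3.09,0],[-0.68,3.09,0],[-0.68,3.09,0],[-0.68,3.09,0],[-0.68,3.09,0],[-0.68,3.09,0],[-0.68,3.09,0],[0,0,0],[0,0,0]], "angular": [[0,0,0],[0,0,0],[0,0,0],[0,0,0],[0,0,0],[0,0,0],[0,0,0],[0,0,0],[0,0,0],[0,0,0],[0,0,0],[0,0,0.055],[0,0,0],[0,0,0]]}}

```text
clock: 34.65
position: [0.5626, -0.3736, 0.2457]
ee_rot: [-3.135, -0.178, 0.004]
force: [0.1, 1.5, -0.9]
width: 0.546
gripper_force: 0.0
```

Run:
```python
from h import *
p=bolts()
```

```text
tcp [ 0.5633 -0.3723  0.2461] psi 6.6
mask 0.92 504 px 386.0 395.0 orig [ 0.366  -0.4655] deg 73.0 len 0.0397 rgb [139.  48.  41.] d_tool_cm [-20.67   6.99]
mask 0.84 2799 px 166.0 122.0 orig [ 0.6261 -0.2344] deg -78.8 len 0.1224 rgb [219.  74.  68.] d_tool_cm [  7.82 -12.98]
mask 0.67 2317 px 319.0 213.0 orig [ 0.5613 -0.3738] deg 6.9 len 0.1189 rgb [190. 157. 102.] d_tool_cm [-0.21  0.13]
bolt0 0.97 [174. 119.] [ 0.6277 -0.2339]
bolt0 0.66 [318. 205.] [ 0.5645 -0.372 ]
bolt0 0.6 [417. 412.] [ 0.3466 -0.5074]
bolt0_head 0.8 [228. 116.] [ 0.6362 -0.2822]
bolt0_head 0.75 [321. 155.] [ 0.6117 -0.3701]
bolt0_head 0.64 [378. 392.] [ 0.3664 -0.4605]
```

Call:
{"api": "carry_out", "payload": {"claw": [5,5,5,5,5,5,5,5,5,5,5], "delta_pos": [[-0.1,0.1,3],[0,0,3],[0,0,3],[0,0,3],[0,0,3],[0,0,3],[0,0,3],[0,0,2.1],[0,0,0.8],[0,0,0],[0,0,0]], "angular": [[0,0,0],[0,0,0],[0,0,0],[0,0,0],[0,0,0],[0,0,0],[0,0,0],[0,0,0],[0,0,0],[0,0,0],[0,0,0]]}}

```text
clock: 35.95
position: [0.5636, -0.3743, 0.0099]
ee_rot: [3.136, 0.181, 0.002]
force: [0.2, 0.8, -0.0]
width: 0.541
gripper_force: 0.0
```

Call:
{"api": "carry_out", "payload": {"claw": [0,0,0,0,0,0,0,0,0,0], "delta_pos": [[0,0,0],[0,0,0],[0,0,0],[0,0,0],[0,0,0],[0,0,0],[0,0,0],[0,0,0],[0,0,0],[0,0,0]], "angular": [[0,0,0],[0,0,0],[0,0,0],[0,0,0],[0,0,0],[0,0,0],[0,0,0],[0,0,0],[0,0,0],[0,0,0]], "force": 40}}

```text
clock: 36.95
position: [0.5628, -0.3742, 0.0089]
ee_rot: [-3.136, -0.18, -0.0]
force: [-1.2, 2.4, 4.8]
width: 0.165
gripper_force: 40.0
```

Call:
{"api": "carry_out", "payload": {"claw": [0,0,0,0,0,0,0,0], "delta_pos": [[0,0,-2],[0,0,-3],[0,0,-3],[0,0,-3],[0,0,-3],[0,0,-3],[0,0,0],[0,0,0]], "angular": [[0,0,0],[0,0,0],[0,0,-0.055],[0,0,0],[0,0,0],[0,0,0],[0,0,0],[0,0,0]]}}

```text
clock: 37.75
position: [0.5627, -0.3744, 0.1785]
ee_rot: [3.13, 0.266, 0.0]
force: [-1.1, -0.2, -2.7]
width: 0.163
gripper_force: 40.0
```

Run:
```python
from h import *
to(cr(0,-.096),.028,10.)
```

```text
t 37.75 pos [ 0.5627 -0.3744  0.1785] rotm [[0.986, 0.169, 0.0], [0.169, -0.986, -0.0], [0.0, 0.0, -1.0]] F [-1.1 -0.2 -2.7] w 1.5 g 40.0
psi 9.72 d_tool_cm [  8.41 -30.78  15.04] az -0.0049
```

Call:
{"api": "carry_out", "payload": {"claw": [0,0,0,0,0,0,0,0,0,0,0,0,0], "delta_pos": [[0.76,-2.8,0],[0.76,-2.8,0],[0.76,-2.8,0],[0.76,-2.8,0],[0.76,-2.8,0],[0.76,-2.8,0],[0.76,-2.8,0],[0.76,-2.8,0],[0.76,-2.8,0],[0.76,-2.8,0],[0.76,-2.8,0],[0,0,0],[0,0,0]], "angular": [[0,0,0],[0,0,0],[0,0,0],[0,0,0],[0,0,0],[0,0,0],[0,0,0],[0,0,0],[0,0,0],[0,0,0],[0,0,0],[0,0,0],[0,0,0]]}}

```text
clock: 39.05
position: [0.5922, -0.0558, 0.177]
ee_rot: [-3.13, -0.269, 0.005]
force: [-0.5, -1.2, -2.7]
width: 0.159
gripper_force: 40.0
```

Call:
{"api": "carry_out", "payload": {"claw": [0,0,0,0,0,0,0], "delta_pos": [[0,0,3],[0,0,3],[0,0,3],[0,0,1.5],[0,0,0],[0,0,0],[0,0,0]], "angular": [[0,0,0],[0,0,0],[0,0,0],[0,0,0],[0,0,0],[0,0,0],[0,0,0]]}}

```text
clock: 39.75
position: [0.5938, -0.0573, 0.0747]
ee_rot: [3.13, 0.265, 0.002]
force: [0.6, -0.9, -2.2]
width: 0.159
gripper_force: 40.0
```

Run:
```python
from h import *
to(cr(0,-.096),.030,10.)
```

```text
t 39.75 pos [ 0.5938 -0.0573  0.0747] rotm [[0.986, 0.168, 0.001], [0.168, -0.986, -0.0], [0.001, 0.001, -1.0]] F [ 0.6 -0.9 -2.2] w 1.46 g 40.0
psi 9.68 d_tool_cm [-0.01 -0.05  4.47] az -0.0057
```

Slot 0 is tight against the end support for opening fingers, so I shift to slot 2.

Call:
{"api": "carry_out", "payload": {"claw": [0,0,0,0,0,0,0], "delta_pos": [[0,-2.6,0],[0,-2.6,0],[0,-2.6,0],[0,-2.6,0],[0,-2.4,0],[0,0,0],[0,0,0]], "angular": [[0,0,0],[0,0,0],[0,0,0],[0,0,0],[0,0,0],[0,0,0],[0,0,0]]}}

```text
clock: 40.45
position: [0.5722, 0.07, 0.0748]
ee_rot: [-3.13, -0.268, -0.003]
force: [-0.1, -0.6, -2.0]
width: 0.158
gripper_force: 40.0
```

Call:
{"api": "carry_out", "payload": {"claw": [0,0,0,0,0], "delta_pos": [[0,0,2],[0,0,1.5],[0,0,0.9],[0,0,0],[0,0,0]], "angular": [[0,0,0],[0,0,0],[0,0,0],[0,0,0],[0,0,0]]}}

```text
clock: 40.95
position: [0.572, 0.0693, 0.0302]
ee_rot: [-3.13, -0.265, -0.001]
force: [-1.0, 2.3, -2.3]
width: 0.159
gripper_force: 40.0
```

Run:
```python
from h import *
to(cr(0,.032),.030,10.)
```

```text
t 40.95 pos [0.572  0.0693 0.0302] rotm [[0.986, 0.168, 0.001], [0.168, -0.986, 0.0], [0.001, -0.0, -1.0]] F [-1.   2.3 -2.3] w 1.46 g 40.0
psi 9.69 d_tool_cm [-0.06 -0.    0.02] az -0.0055
```

Call:
{"api": "carry_out", "payload": {"claw": [3,3,3,3,3,3,3,3,3,3,3,3], "delta_pos": [[0,0,0],[0,0,0],[0,0,0],[0,0,-2],[0,0,-3],[0,0,-3],[0,0,-4],[0,0,-4],[0,0,-4],[0,0,-2],[0,0,0],[0,0,0]], "angular": [[0,0,0],[0,0,0],[0,0,0],[0,0,0],[0,0,0],[0,0,0],[0,0,0],[0,0,0],[0,0,0],[0,0,0],[0,0,0],[0,0,0]]}}

```text
clock: 42.15
position: [0.5715, 0.0693, 0.2497]
ee_rot: [3.13, 0.266, 0.001]
force: [-0.8, 0.1, -0.9]
width: 0.328
gripper_force: 0.0
```

Run:
```python
from h import *
st()
p=arm.get_image("wrist"); save(p,"w7.png")
t=arm.get_image("top")
for n,c in (("w",p),("t",t)):
  for d in arm.place_of("bolt0",c)[:7]: print(n,round(d["conf"],2),px(d["centre"]).round(0),((ray(c,px(d["centre"]),.033)[:2]-C)@np.array([[np.cos(YAW),-np.sin(YAW)],[np.sin(YAW),np.cos(YAW)]])).round(4))
  for d in arm.trace("bar",c)[:2]:
    v,u=np.nonzero(d["region"]); P=np.array([ray(c,x,.010)[:2] for x in zip(u,v)]); r=cv2.minAreaRect((P*1000).astype(np.float32)); print(n,"bar",d["conf"],r)
```

```text
t 42.15 pos [0.5715 0.0693 0.2497] rotm [[0.986, 0.169, 0.001], [0.169, -0.986, -0.0], [0.0, 0.0, -1.0]] F [-0.8  0.1 -0.9] w 3.01 g 0.0
w 0.85 [639. 202.] [ 0.0064 -0.2612]
w 0.77 [387. 213.] [-0.002 -0.031]
w 0.61 [321. 211.] [0.     0.0302]
w 0.57 [244. 208.] [0.0034 0.1008]
w bar 0.81 ((478.06683349609375, 368.86328125), (14.367294311523438, 298.5791015625), 88.2973861694336)
t 0.82 [268. 222.] [ 0.0028 -0.0342]
t 0.74 [371. 206.] [-0.0045 -0.2722]
t 0.7 [426. 363.] [-0.3722 -0.322 ]
t 0.66 [495. 324.] [-0.319  -0.4904]
t 0.64 [239. 226.] [0.0059 0.0317]
t bar 0.85 ((476.9790344238281, 386.76080322265625), (299.85943603515625, 33.118690490722656), 0.7246138453483582)
t bar 0.5 ((565.2257080078125, 2.869791030883789), (88.3818130493164, 21.35296630859375), 6.357303142547607)
```

View pics/w7.png

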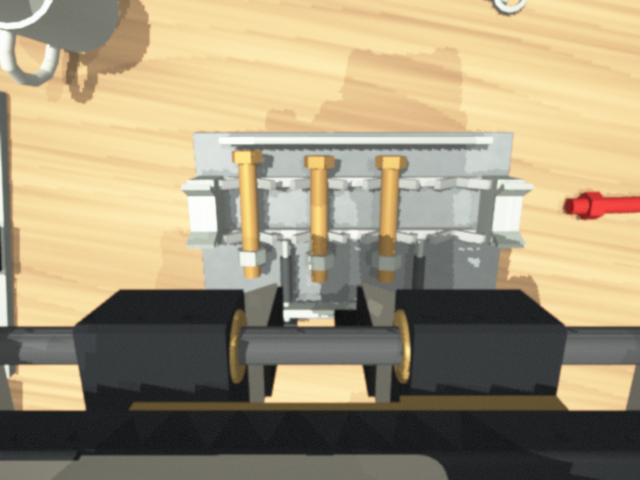

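All three bolts are seated with heads at (247,157), (319,162) and (391,162). Now fetch the bar.

Call:
{"api": "carry_out", "payload": {"claw": [5,5,5,5,5,5,5,5,5,5,5,5,5,5,5,5,5,5,5], "delta_pos": [[-0.32,-2.73,0],[-0.32,-2.73,0],[-0.32,-2.73,0],[-0.32,-2.73,0],[-0.32,-2.73,0],[-0.32,-2.73,0],[-0.32,-2.73,0],[-0.32,-2.73,0],[-0.32,-2.73,0],[-0.32,-2.73,0],[-0.32,-2.73,0],[-0.32,-2.73,0],[0,0,0],[0,0,0],[0,0,0],[0,0,0],[0,0,0],[0,0,0],[0,0,0]], "angular": [[0,0,0],[0,0,0],[0,0,0],[0,0,0],[0,0,0],[0,0,0],[0,0,0],[0,0,0],[0,0,0],[0,0,0],[0,0,0],[0,0,0],[0,0,-0.14],[0,0,-0.14],[0,0,-0.14],[0,0,-0.14],[0,0,-0.14],[0,0,-0.14],[0,0,-0.14]]}}

```text
clock: 44.35
position: [0.4782, 0.3858, 0.249]
ee_rot: [2.632, 1.716, -0.002]
force: [0.3, -0.4, -0.5]
width: 0.547
gripper_force: 0.0
```

Call:
{"api": "carry_out", "payload": {"claw": [5,5,5,5,5,5,5,5,5,5,5,5,5,5,5,5], "delta_pos": [[0,0,0],[0,0,0],[0,0,0],[0,0,0],[0,0,0],[0,0,0],[0,0,0],[0,0,0],[0,0,0],[0,0,0],[0,0,0],[0,0,0],[0,0,0],[0,0,0],[0,0,0],[0,0,0]], "angular": [[0,0,-0.142],[0,0,-0.142],[0,0,-0.142],[0,0,-0.142],[0,0,-0.142],[0,0,-0.142],[0,0,-0.142],[0,0,-0.142],[0,0,-0.142],[0,0,-0.142],[0,0,-0.142],[0,0,-0.142],[0,0,-0.142],[0,0,-0.142],[0,0,0],[0,0,0]]}}

```text
clock: 45.95
position: [0.4784, 0.3858, 0.2492]
ee_rot: [-0.013, -3.141, 0.0]
force: [-0.1, -0.2, -1.1]
width: 0.542
gripper_force: 0.0
```

Run:
```python
from h import *
p=arm.get_image("wrist"); save(p,"w8.png")
for d in arm.place_of("bar",p)[:2]: print(d["conf"],px(d["centre"]),ray(p,px(d["centre"]),0).round(4))
g=p["frame"].astype(int)
m=(g.max(2)<60).astype(np.uint8); m[285:]=0
n,L,S,Ce=cv2.connectedComponentsWithStats(m)
for i in range(1,n):
  if S[i,4]>300: print(S[i],Ce[i],ray(p,Ce[i],.034).round(4))
for d in arm.trace("bar",p)[:1]:
    v,u=np.nonzero(d["region"]); P=np.array([ray(p,x,.010)[:2] for x in zip(u,v)]); print(cv2.minAreaRect((P*1000).astype(np.float32)))
to([.4785,.3853],.0165,180)
```

```text
0.95 [316.672 204.288] [0.4787 0.3824 0.    ]
[309 180  19  54 526] [314.78707224 207.12737643] [0.4753 0.381  0.034 ]
t 46.1 pos [0.4783 0.386  0.2496] rotm [[-1.0, 0.006, -0.0], [0.006, 1.0, -0.0], [0.0, -0.0, -1.0]] F [-0.7 -0.1  0.3] w 5.01 g 0.0
psi 179.63 d_tool_cm [-2.000e-02 -6.000e-02  2.331e+01] az -0.0064
```

View pics/w8.png

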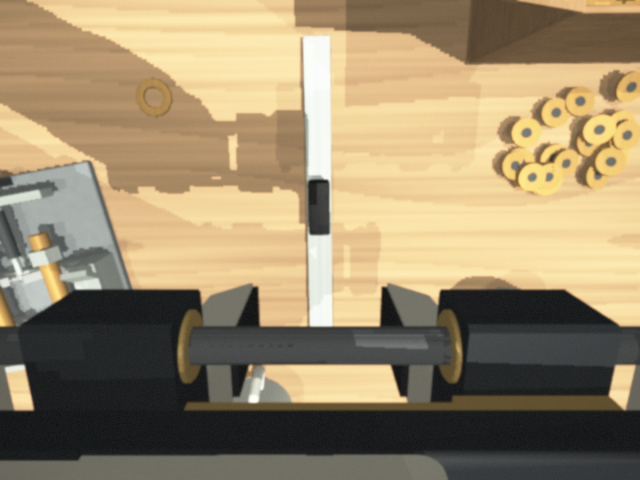

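The bar is undisturbed, block at (318,207), in line with the tool. Grip it.

Call:
{"api": "carry_out", "payload": {"claw": [5,5,5,5,5,5,5,5,5,5,5], "delta_pos": [[0,0,3],[0,0,3],[0,0,3],[0,0,3],[0,0,3],[0,0,3],[0,0,3],[0,0,1.7],[0,0,0.5],[0,0,0],[0,0,0]], "angular": [[0,0,0],[0,0,0],[0,0,0],[0,0,0],[0,0,0],[0,0,0],[0,0,0],[0,0,0],[0,0,0],[0,0,0],[0,0,0]]}}

```text
clock: 47.2
position: [0.4789, 0.3868, 0.019]
ee_rot: [0.007, 3.14, 0.002]
force: [1.2, 0.1, 0.7]
width: 0.545
gripper_force: 0.0
```

Call:
{"api": "carry_out", "payload": {"claw": [0,0,0,0,0,0,0,0,0,0], "delta_pos": [[0,0,0],[0,0,0],[0,0,0],[0,0,0],[0,0,0],[0,0,0],[0,0,0],[0,0,0],[0,0,0],[0,0,0]], "angular": [[0,0,0],[0,0,0],[0,0,0],[0,0,0],[0,0,0],[0,0,0],[0,0,0],[0,0,0],[0,0,0],[0,0,0]], "force": 50}}

```text
clock: 48.2
position: [0.4785, 0.3859, 0.0179]
ee_rot: [0.006, 3.141, -0.0]
force: [-0.6, -2.3, 5.5]
width: 0.214
gripper_force: 50.0
```

Call:
{"api": "carry_out", "payload": {"claw": [0,0,0,0,0,0,0,0], "delta_pos": [[0,0,-2],[0,0,-3],[0,0,-3],[0,0,-3],[0,0,-3],[0,0,-2],[0,0,0],[0,0,0]], "angular": [[0,0,0],[0,0,0],[0,0,0],[0,0,0],[0,0,0],[0,0,0],[0,0,0],[0,0,0]]}}

```text
clock: 49.0
position: [0.4781, 0.3855, 0.1766]
ee_rot: [-0.006, -3.141, 0.001]
force: [0.1, -0.0, -4.1]
width: 0.214
gripper_force: 50.0
```

Run:
```python
from h import *
to(cr(0,0),.173,100)
```

```text
t 49.0 pos [0.4781 0.3855 0.1766] rotm [[-1.0, 0.004, -0.001], [0.004, 1.0, -0.001], [0.001, -0.001, -1.0]] F [ 0.1 -0.  -4.1] w 1.97 g 50.0
psi 179.77 d_tool_cm [-10.03 -34.74   0.38] az 1.3923
```

Call:
{"api": "carry_out", "payload": {"claw": [0,0,0,0,0,0,0,0,0,0,0,0,0,0], "delta_pos": [[-0.84,-2.9,0],[-0.84,-2.9,0],[-0.84,-2.9,0],[-0.84,-2.9,0],[-0.84,-2.9,0],[-0.84,-2.9,0],[-0.84,-2.9,0],[-0.84,-2.9,0],[-0.84,-2.9,0],[-0.84,-2.9,0],[-0.84,-2.9,0],[-0.84,-2.9,0],[0,0,0],[0,0,0]], "angular": [[0,0,0],[0,0,0],[0,0,0],[0,0,0],[0,0,0],[0,0,0],[0,0,0],[0,0,0],[0,0,0],[0,0,0],[0,0,0],[0,0,0],[0,0,0],[0,0,0]]}}

```text
clock: 50.4
position: [0.5769, 0.0365, 0.1756]
ee_rot: [-0.009, -3.138, 0.0]
force: [0.5, 0.5, -5.5]
width: 0.215
gripper_force: 50.0
```

Call:
{"api": "carry_out", "payload": {"claw": [0,0,0,0,0,0,0,0,0,0,0,0], "delta_pos": [[0,0,0],[0,0,0],[0,0,0],[0,0,0],[0,0,0],[0,0,0],[0,0,0],[0,0,0],[0,0,0],[0,0,0],[0,0,0],[0,0,0]], "angular": [[0,0,0.139],[0,0,0.139],[0,0,0.139],[0,0,0.139],[0,0,0.139],[0,0,0.139],[0,0,0.139],[0,0,0.139],[0,0,0.139],[0,0,0.139],[0,0,0],[0,0,0]]}}

```text
clock: 51.6
position: [0.5771, 0.0387, 0.177]
ee_rot: [-2.009, -2.414, 0.001]
force: [-0.3, 0.5, -3.9]
width: 0.212
gripper_force: 50.0
```

Run:
```python
from h import *
to(cr(0,0),.066,100)
p=arm.get_image("wrist"); save(p,"w9.png")
for d in arm.trace("bar",p)[:1]:
    v,u=np.nonzero(d["region"]&(np.arange(480)[:,None]<285)); print(v.min(),[u[v==k].mean().round(1) for k in (v.min()+5,100,150,250,280) if (v==k).any()])
```

```text
t 51.6 pos [0.5771 0.0387 0.177 ] rotm [[-0.182, 0.983, -0.001], [0.983, 0.182, 0.0], [0.0, -0.001, -1.0]] F [-0.3  0.5 -3.9] w 1.94 g 50.0
psi 100.47 d_tool_cm [-0.1  -0.02 11.1 ] az 0.0082
0 [np.float64(317.5), np.float64(318.0), np.float64(318.0), np.float64(319.0), np.float64(319.5)]
```

View pics/w9.png

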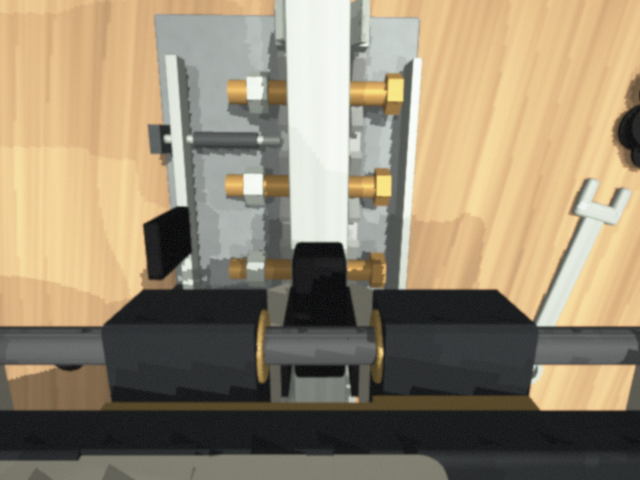

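The bar is aligned above the supports, the bolts lie below it at rows 95, 185 and 268, and the tab is at (167,243). Lower.

Call:
{"api": "carry_out", "payload": {"claw": [0,0,0,0,0,0,0,0], "delta_pos": [[-0.1,0,3],[0,0,3],[0,0,2],[0,0,1.4],[0,0,0.8],[0,0,0.6],[0,0,0],[0,0,0]], "angular": [[0,0,0.008],[0,0,0],[0,0,0],[0,0,0],[0,0,0],[0,0,0],[0,0,0],[0,0,0]]}}

```text
clock: 52.5
position: [0.5785, 0.0367, 0.0704]
ee_rot: [2.025, 2.4, 0.001]
force: [0.2, 0.5, -3.9]
width: 0.214
gripper_force: 50.0
```

Call:
{"api": "carry_out", "payload": {"claw": [0,0,0], "delta_pos": [[0,0,0.3],[0,0,0],[0,0,0]], "angular": [[0,0,0],[0,0,0],[0,0,0]]}}

```text
clock: 52.8
position: [0.5781, 0.0366, 0.067]
ee_rot: [2.026, 2.401, 0.0]
force: [-0.6, -0.7, -3.6]
width: 0.217
gripper_force: 50.0
```

Call:
{"api": "carry_out", "payload": {"claw": [0,0,0], "delta_pos": [[0,0,0.2],[0,0,0],[0,0,0]], "angular": [[0,0,0],[0,0,0],[0,0,0]]}}

```text
clock: 53.1
position: [0.5783, 0.0367, 0.0659]
ee_rot: [2.026, 2.4, 0.001]
force: [-3.9, -1.1, 8.5]
width: 0.21
gripper_force: 50.0
```

Call:
{"api": "carry_out", "payload": {"claw": [5,5,5,5,5,5,5,5,5,5,5,5], "delta_pos": [[0,0,0],[0,0,0],[0,0,0],[0,0,0],[0,0,-2],[0,0,-3],[0,0,-4],[0,0,-4],[0,0,-4],[0,0,-1],[0,0,0],[0,0,0]], "angular": [[0,0,0],[0,0,0],[0,0,0],[0,0,0],[0,0,0],[0,0,0],[0,0,0],[0,0,0],[0,0,0],[0,0,0],[0,0,0],[0,0,0]]}}

```text
clock: 54.3
position: [0.5774, 0.0364, 0.2435]
ee_rot: [-2.026, -2.4, 0.002]
force: [-0.5, 0.1, 0.2]
width: 0.546
gripper_force: 0.0
```

Run:
```python
from h import *
to(cr(-.125,0),.075,100)
p=arm.get_image("wrist"); save(p,"w10.png")
for l,z in (("bar",.048),("tab",.1)):
  for c in (p,arm.get_image("side")):
    for d in arm.place_of(l,c)[:1]: print(l,round(d["conf"],2),((ray(c,px(d["centre"]),z)[:2]-C)@np.array([[np.cos(YAW),-np.sin(YAW)],[np.sin(YAW),np.cos(YAW)]])).round(4))
```

```text
t 54.3 pos [0.5774 0.0364 0.2435] rotm [[-0.168, 0.986, -0.002], [0.986, 0.168, -0.0], [-0.0, -0.002, -1.0]] F [-0.5  0.1  0.2] w 5.02 g 0.0
psi 99.67 d_tool_cm [  0.07 -12.49  16.87] az -0.0057
bar 0.55 [ 0.0015 -0.0008]
bar 0.85 [-0.0029  0.0079]
tab 0.74 [-0.098  -0.0001]
tab 0.75 [0.034  0.1485]
```

View pics/w10.png

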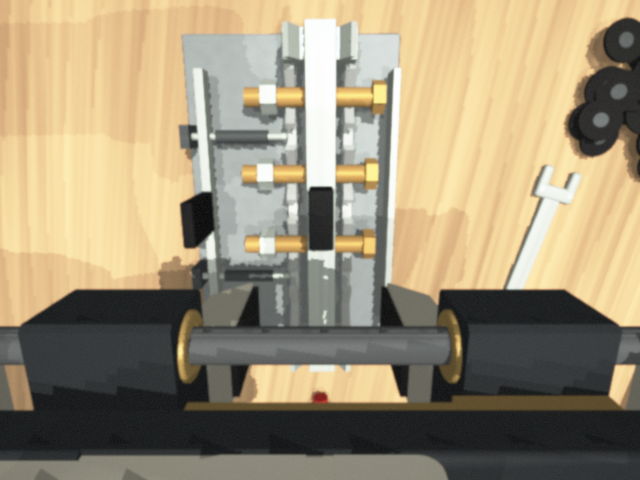

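The bar lies across both supports with the block at (321,218), over the bolts. The tab is at (197,220). Now the hand goes, closed, behind the tab.

Call:
{"api": "carry_out", "payload": {"claw": [0,0,0,0,0,0,0,0,0,0,0,0,0,0], "delta_pos": [[0.1,-3,0],[0,-3,0],[0,-3,0],[0,-3,0],[0,-3,0],[0,0,0],[0,0,3],[0,0,3],[0,0,3],[0,0,3],[0,0,3],[0,0,1.8],[0,0,0],[0,0,0]], "angular": [[0,0,0],[0,0,0],[0,0,0],[0,0,0],[0,0,0],[0,0,0],[0,0,0],[0,0,0],[0,0,0],[0,0,0],[0,0,0],[0,0,0],[0,0,0],[0,0,0]]}}

```text
clock: 56.05
position: [0.4304, 0.0127, 0.0769]
ee_rot: [-2.025, -2.401, 0.0]
force: [-0.1, -0.0, 0.8]
width: 0.002
gripper_force: 0.0
```

Call:
{"api": "carry_out", "payload": {"claw": [0,0,0,0,0,0], "delta_pos": [[0,0.5,0],[0,0.5,0],[0,0.5,0],[0,0.5,0],[0,0.5,0],[0,0,0]], "angular": [[0,0,0],[0,0,0],[0,0,0],[0,0,0],[0,0,0],[0,0,0]]}}

```text
clock: 56.65
position: [0.4555, 0.0168, 0.0768]
ee_rot: [2.026, 2.401, 0.001]
force: [0.2, -0.6, 0.1]
width: 0.004
gripper_force: 0.0
```

Run:
```python
from h import *
to(cr(-.088,0),.075,100)
p=arm.get_image("side"); save(p,"s11.png",(230,180,430,330),4)
```

```text
t 56.65 pos [0.4555 0.0168 0.0768] rotm [[-0.168, 0.986, 0.001], [0.986, 0.168, 0.0], [0.0, 0.001, -1.0]] F [ 0.2 -0.6  0.1] w 0.03 g 0.0
psi 99.68 d_tool_cm [-0.03  3.53  0.19] az -0.0056
```

View pics/s11.png

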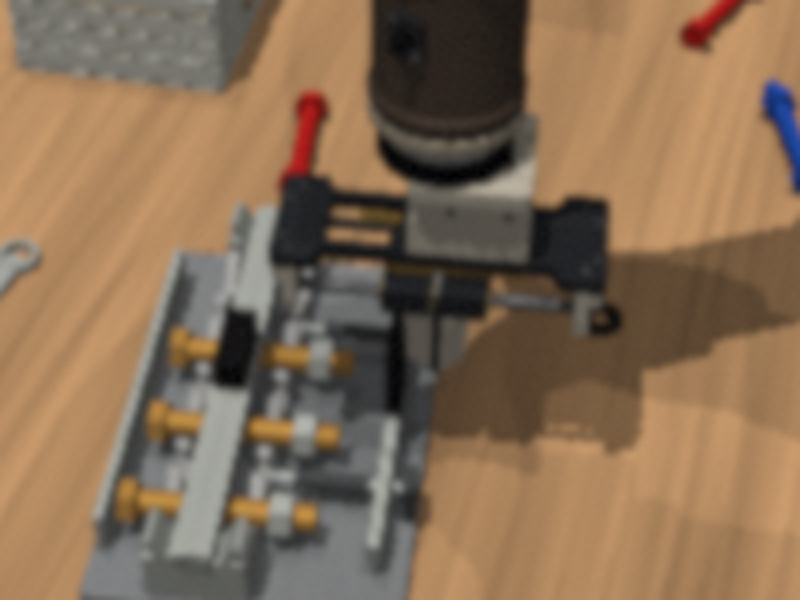

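Fingers stand just behind the tab at crop (397,370), not touching yet. Push forward.

Call:
{"api": "carry_out", "payload": {"claw": [0,0,0,0,0,0,0,0], "delta_pos": [[0,0.5,0],[0,0.5,0],[0,0.5,0],[0,0.5,0],[0,0.5,0],[0,0.5,0],[0,0,0],[0,0,0]], "angular": [[0,0,0],[0,0,0],[0,0,0],[0,0,0],[0,0,0],[0,0,0],[0,0,0],[0,0,0]]}}

```text
clock: 57.5
position: [0.4839, 0.0216, 0.0765]
ee_rot: [-2.026, -2.401, 0.001]
force: [-4.7, -0.8, 0.0]
width: 0.003
gripper_force: 2.5
```

Run:
```python
from h import *
to(cr(-.088,0),.075,100)
for v in ("wrist","side"):
  p=arm.get_image(v)
  for d in arm.place_of("tab",p)[:2]: print(v,round(d["conf"],2),((ray(p,px(d["centre"]),.1)[:2]-C)@np.array([[np.cos(YAW),-np.sin(YAW)],[np.sin(YAW),np.cos(YAW)]])).round(4))
```

```text
t 57.5 pos [0.4839 0.0216 0.0765] rotm [[-0.168, 0.986, -0.001], [0.986, 0.168, -0.0], [-0.0, -0.001, -1.0]] F [-4.7 -0.8  0. ] w 0.03 g 2.5
psi 99.68 d_tool_cm [-0.02  0.65  0.15] az -0.0056
side 0.85 [-0.082  0.001]
side 0.65 [-0.0142  0.154 ]
```

Call:
{"api": "carry_out", "payload": {"claw": [0,0,0,0,0], "delta_pos": [[0,0.4,0],[0,0.4,0],[0,0.4,0],[0,0.2,0],[0,0,0]], "angular": [[0,0,0],[0,0,0],[0,0,0],[0,0,0],[0,0,0]]}}

```text
clock: 58.2
position: [0.492, 0.0229, 0.0761]
ee_rot: [-2.022, -2.396, 0.014]
force: [-25.3, -3.1, 20.7]
width: 0.005
gripper_force: 13.4
```

Call:
{"api": "carry_out", "payload": {"claw": [0,0,0], "delta_pos": [[0,0.3,0],[0,0,0],[0,0,0]], "angular": [[0,0,0],[0,0,0],[0,0,0]]}}

```text
clock: 58.5
position: [0.4921, 0.0229, 0.0759]
ee_rot: [-2.02, -2.394, 0.02]
force: [-35.1, -3.0, 29.2]
width: 0.005
gripper_force: 18.7
```

Call:
{"api": "carry_out", "payload": {"claw": [0,0,0], "delta_pos": [[0,0.2,0],[0,0,0],[0,0,0]], "angular": [[0,0,0],[0,0,0],[0,0,0]]}}

```text
clock: 58.8
position: [0.492, 0.0228, 0.0756]
ee_rot: [-2.019, -2.392, 0.025]
force: [-41.5, -4.3, 35.4]
width: 0.002
gripper_force: 22.3
```

The force has an upward part, so something of the hand may be touching. Back off slightly and look.

Call:
{"api": "carry_out", "payload": {"claw": [0,0], "delta_pos": [[0,-0.8,0],[0,0,0]], "angular": [[0,0,0],[0,0,0]]}}

```text
clock: 59.0
position: [0.4919, 0.0229, 0.0761]
ee_rot: [-2.024, -2.399, 0.006]
force: [-13.2, -1.9, -0.9]
width: 0.002
gripper_force: 6.4
```

Run:
```python
from h import *
to(cr(-.088,0),.075,100)
p=arm.get_image("side"); save(p,"s12.png",(230,180,430,330),4)
for v in ("side",):
  for l,z in (("tab",.1),("bar",.048),("bolt0",.033)):
   for d in arm.place_of(l,p)[:4]: print(l,round(d["conf"],2),((ray(p,px(d["centre"]),z)[:2]-C)@np.array([[np.cos(YAW),-np.sin(YAW)],[np.sin(YAW),np.cos(YAW)]])).round(4))
```

```text
t 59.0 pos [0.4919 0.0229 0.0761] rotm [[-0.168, 0.986, -0.004], [0.986, 0.168, -0.001], [-0.0, -0.004, -1.0]] F [-13.2  -1.9  -0.9] w 0.02 g 6.4
psi 99.69 d_tool_cm [-0.02 -0.16  0.11] az -0.0055
tab 0.6 [-0.078  -0.0123]
bar 0.56 [-0.0011 -0.0047]
bolt0 0.75 [0.0092 0.0915]
bolt0 0.7 [0.01   0.0231]
bolt0 0.58 [-0.0639 -0.0727]
bolt0 0.5 [ 0.0008 -0.0441]
```

View pics/s12.png

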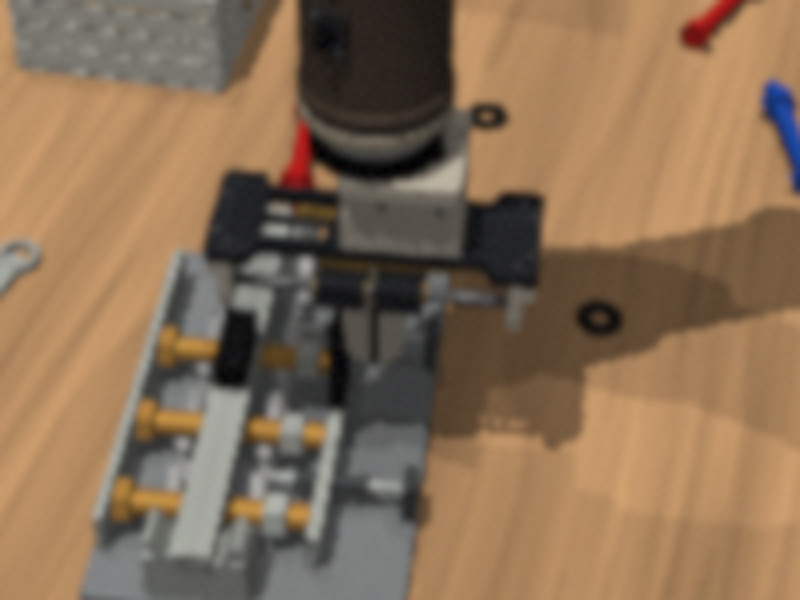

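The crossbar has reached the bolt ends, with the heads at the fence at crop (165,345), (145,418) and (123,495). With the force at 13 N it is at its end stop. Release by lifting quickly.

Call:
{"api": "carry_out", "payload": {"claw": [0,0,0,0,0,0,0,0,0], "delta_pos": [[0,0,0],[0,0,-4.5],[0,0,-4.5],[0,0,-4.5],[0,0,-3],[0,0,0],[0,0,0],[0,0,0],[0,0,0]], "angular": [[0,0,0],[0,0,0],[0,0,0],[0,0,0],[0,0,0],[0,0,0],[0,0,0],[0,0,0],[0,0,0]]}}

```text
clock: 60.1
position: [0.4946, 0.0234, 0.2406]
ee_rot: [-2.025, -2.4, 0.002]
force: [0.3, -0.1, -0.5]
width: 0.004
gripper_force: 0.0
```

Run:
```python
from h import *
st()
p=arm.get_image("side"); save(p,"s13.png",(230,180,430,330),4)
for v,c in (("side",p),("wrist",arm.get_image("wrist")),("top",arm.get_image("top"))):
  for l,z in (("tab",.1),("bar",.048),("bolt0",.033),("bolt0_head",.033)):
   for d in arm.place_of(l,c)[:4]:
     q=(ray(c,px(d["centre"]),z)[:2]-C)@np.array([[np.cos(YAW),-np.sin(YAW)],[np.sin(YAW),np.cos(YAW)]])
     if abs(q).max()<.15: print(v,l,round(d["conf"],2),q.round(4))
```

```text
t 60.1 pos [0.4946 0.0234 0.2406] rotm [[-0.168, 0.986, -0.002], [0.986, 0.168, -0.0], [0.0, -0.002, -1.0]] F [ 0.3 -0.1 -0.5] w 0.03 g 0.0
side tab 0.57 [-0.1067  0.0005]
side bar 0.76 [ 0.0014 -0.008 ]
side bolt0 0.8 [0.0073 0.034 ]
side bolt0 0.65 [ 0.0003 -0.0442]
side bolt0 0.52 [0.0086 0.0886]
side bolt0_head 0.61 [0.056  0.0294]
wrist tab 0.83 [-0.1003  0.0011]
wrist bar 0.81 [ 0.0013 -0.0016]
wrist bar 0.16 [-0.0034  0.0085]
wrist bolt0_head 0.88 [0.0575 0.032 ]
top bolt0 0.6 [ 0.0029 -0.0312]
```

View pics/s13.png

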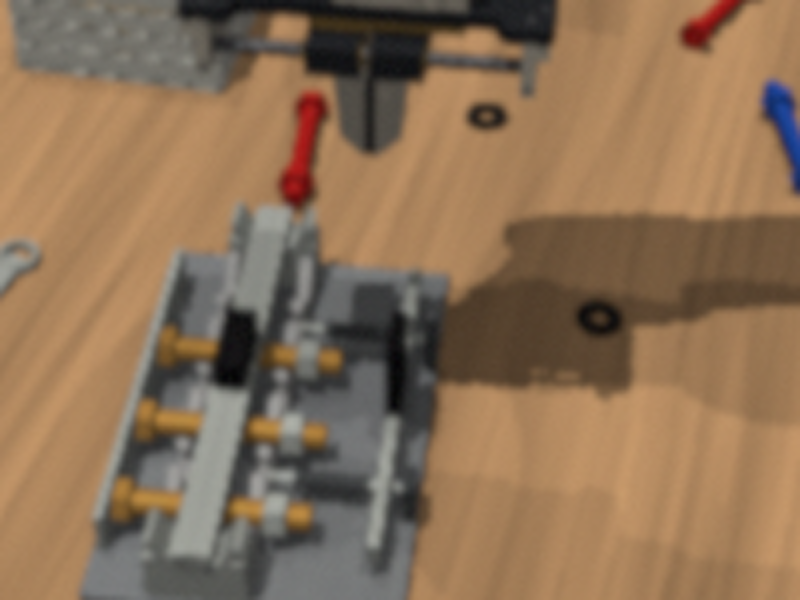

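The slide is back home, with its tab at crop (397,360). All three heads sit at the fence with equal small gaps, the bar is in place and the hand is clear. Handing in.

```bash
python3 -c "
from cell import arm
print(arm.sign_off())"
```

```text
the job is handed in; nothing more can be done
None
```

I've handed the job in, and no verdict came back: the three brass bolts are in slots 1–3 with their heads at the fence, the bar is back on its supports, and the slide was pushed until it stopped, let go, and is home. I judged its full travel and its snap-back speed from the force and the pictures, not from direct readings.

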